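Load the reader tray, turning over cartridges that lie face down

ROBOT

A 7-joint arm with a two-finger parallel gripper is mounted at the origin on a cart in front of the work surface, level with it; the furniture and walls round the work are solid. World frame = base frame: x ahead of the robot, y to its left, z up, the work surface at z = 0. Lengths are in m, angles in degrees, forces in N, time in s.
With the tool pointing down it reaches from about 0.425 to 0.875 m from the base axis. Payload 4.7 kg.
Tool frame: the origin (TCP) lies midway between the tips of the shut fingers; the grasp point (between the pads) lies 19 mm behind it (env.grip_depth is the distance from the TCP to the grasp point, in m); z points along the fingers, y is the line along which they close (so a half turn about z gives the same grasp; the last joint's range is limited). The gripper opens to 87 mm and grips with 3 to 60 N. Pads are 19 mm wide; open, the fingers measure 117 mm over their backs; the gripper's body (75 mm by 190 mm) begins 51 mm behind the grasp point.
Start: joints at [-70.64, 18.392, -4.016, 83.108, 1.295, 78.541, -3.26], TCP at [0.207, 0.616, 0.223] pointing down, gripper open.
Joint ranges: [-163.93, 163.93], [-17.29, 119.83], [-79.2, 71.16], [3.27, 140.29], [-89.18, 269.18], [5.43, 117.66], [-154.24, 154.24]. Speed limits (degrees/s): [147.25, 147.25, 180, 180, 180, 180, 180].

INTERFACE

Orientations are given as [roll, pitch, yaw] about the fixed x, y, z axes, in that order (R = Rz(yaw) Ry(pitch) Rx(roll)).
In Python, from cell import get_obs, optics, env, nets gives the robot as it stands.
- The arm moves only by the shell command python3 -m creep 'ROWS' [FORCE]. ROWS is JSON, a list of rows, each an object of numbers: "wx", "wy", "wz": the turn, a rotation vector about the tool's x, y, z in degrees; "tx", "ty", "tz": the shift along the tool's x, y, z in mm; "gripper": the opening, from -1 (shut) to 1 (fully open). A call has 1 to 5 rows; each row is the pose to reach, as a shift and turn from the pose commanded when the call began, along the tool's axes at that moment; what a row does not reach only later rows make up. A row lasts 1/12 s, in which the tool goes at most 41.7 mm and 7.16 degrees, less where a joint would pass 70% of its speed; a pose out of reach is approached as far as the arm can. A call with a gripper value outside its range is refused whole. The fingers move at their own pace and stop on an object; FORCE is the grip in N (left out, the last holds). Time passes only in rows, so rows that repeat a pose let the fingers close. It gives the time, the measured TCP pose, the force, the opening and the grip force at its end, in the units of the state.
- get_obs(): the state, without advancing time (a new reading comes with each control period).
- optics.read_camera(name): name is "scene" or "top" or "wrist"; returns (picture, depth): 420x560x3 uint8, red, green, blue; 420x560 float32, m along the optical axis (not along the pixel's ray), 0 where there is no reading.
- optics.camera_info(name): a dict with "fovy" (degrees; the focal length in pixels is half the picture's height over the tangent of half this angle, whatever the lens; pixels are square), "cx", "cy" (the principal point, pixels), "R" (3x3) and "t" (3): a world point X has camera coordinates R X + t; the wrist camera has in their place "tool_from_camera" (4x4, takes a point from camera to tool coordinates, whose origin is the TCP and whose axes are the flange's). Camera axes: x right, y down, z forward; pixel columns grow to the right and rows downward; lengths in m; the calibration is good to about 2 mm. A picture is of the moment at which its call begins: read the wrist's pose just before it. camera_info takes no time and is no camera call.
- env.sign_off(): hands the job in; it is judged then, once.
Trained networks look in the newest picture that a camera, given by its name, has taken for a name from the list of things; names that differ only in an ending like _2 or _b are one class to them, and where a whole thing is asked for, a point or a joint stands for the part that bears it (a point fixed in the world has none). Each returns a list of dicts, best first, with "confidence" (0 to 1); they miss things now and then, are a little off and sometimes report something else, mostly with a low value. They report only what shows in the picture. A call takes as long as a camera call.
- nets.look_for(query, camera): "point" ([x, y, z] in m, in world coordinates, good to about 4 mm: the middle of the surface that is visible of it).
- nets.place_of(query, camera): "point" ([x, y, z] in m, in world coordinates, good to about 4 mm: a listed point, or the origin of a listed thing).
The state is a dict: "time_s": time; "qpos": joint angles; "joint_velocities": joint speeds; "effort": joint torques, N m; "tool_pos": TCP position; "tool_rot": TCP orientation; "force": force on the tool from outside, world axes, zero at the start; "wrist_torque": the same for the moment, N m; "grip_width": finger opening in m; "grasp_force": force on a finger pad.
Only numpy, scipy, OpenCV 4.12 (cv2) and the standard library are available. Lean on these libraries where they do the work, as an engineer would, in place of code of your own. Each camera call takes 0.05 s, during which the arm holds its last target. There are 200 camera calls.

TASK

Pull the reader's tray all the way out and load every blue cartridge lying on the bench into an empty pocket, one to a pocket, each with its yellow-dotted label face up: turn over those that lie face down. Leave the cartridge that is already loaded in its pocket, then gently slide the tray fully home; do not disturb the other things on the bench.

Things in the scene. Friction and masses are not known exactly. Their poses are not given: they have to be found in the camera images.
- reader: white bench-top reader, fixed, 140 (x) x 300 (y) x 85 mm high; origin at the centre of its underside, x axis pointing into it from the front, so the tray comes out along its -x. The bench to the right of the tray is open, with room to turn parts over
- tray (a joint): loading tray of the reader: 0 = fully shut, 0.13 m = fully out (stop); slides along the reader's -x, friction about 1.5 N, stays where it is left. Its white front panel tops out 54 mm above the bench, and the reader's roof over the pockets is 62 mm above the bench
- pull (a point): top centre of the blue upright fin on the tray's front panel: fin 14 mm wide (reader's y), 30 mm long (reader's x), 40 mm high, its top 53 mm above the bench; moves with the tray; free on both sides
- pocket_0 (a point): centre of the floor of a tray pocket (moves with the tray; axes as the reader's): floor 20 mm above the bench, pocket 85 mm (x) x 47 mm (y), walls 8 mm high with a cut-out for fingers at the middle of each long side, next pocket 70 mm away along y; a seated cartridge's centre is 12 mm above this point
- pocket_1 (a point): centre of the floor of a tray pocket (moves with the tray; axes as the reader's): floor 20 mm above the bench, pocket 85 mm (x) x 47 mm (y), walls 8 mm high with a cut-out for fingers at the middle of each long side, next pocket 70 mm away along y; a seated cartridge's centre is 12 mm above this point
- pocket_2 (a point): centre of the floor of a tray pocket (moves with the tray; axes as the reader's): floor 20 mm above the bench, pocket 85 mm (x) x 47 mm (y), walls 8 mm high with a cut-out for fingers at the middle of each long side, next pocket 70 mm away along y; a seated cartridge's centre is 12 mm above this point
- pocket_3 (a point): centre of the floor of a tray pocket (moves with the tray; axes as the reader's): floor 20 mm above the bench, pocket 85 mm (x) x 47 mm (y), walls 8 mm high with a cut-out for fingers at the middle of each long side, next pocket 70 mm away along y; a seated cartridge's centre is 12 mm above this point
- cart_a: cartridge, a blue block 80 x 42 x 24 mm (long along its x, 42 wide along y, 24 thick along z), 60 g; origin at its centre. The marked face (+z) has a white label with a yellow dot and three black dots and must end upward; the other face (-z) is plain black. It starts lying flat on the open bench, marked face up or down; may be absent
- cart_b: cartridge, a blue block 80 x 42 x 24 mm (long along its x, 42 wide along y, 24 thick along z), 60 g; origin at its centre. The marked face (+z) has a white label with a yellow dot and three black dots and must end upward; the other face (-z) is plain black. It starts lying flat on the open bench, marked face up or down; may be absent
- cart_c: cartridge, a blue block 80 x 42 x 24 mm (long along its x, 42 wide along y, 24 thick along z), 60 g; origin at its centre. The marked face (+z) has a white label with a yellow dot and three black dots and must end upward; the other face (-z) is plain black. It starts lying flat on the open bench, marked face up or down; may be absent
- cart_d: cartridge, a blue block 80 x 42 x 24 mm (long along its x, 42 wide along y, 24 thick along z), 60 g; origin at its centre. The marked face (+z) has a white label with a yellow dot and three black dots and must end upward; the other face (-z) is plain black. Already loaded in a tray pocket, marked face up, either absent or present; leave it there
- cart_e: cartridge, a blue block 80 x 42 x 24 mm (long along its x, 42 wide along y, 24 thick along z), 60 g; origin at its centre. The marked face (+z) has a white label with a yellow dot and three black dots and must end upward; the other face (-z) is plain black. Already loaded in a tray pocket, marked face up, either absent or present; leave it there
- cart_f: cartridge, a blue block 80 x 42 x 24 mm (long along its x, 42 wide along y, 24 thick along z), 60 g; origin at its centre. The marked face (+z) has a white label with a yellow dot and three black dots and must end upward; the other face (-z) is plain black. Already loaded in a tray pocket, marked face up, either absent or present; leave it there
- cart_g: cartridge, a blue block 80 x 42 x 24 mm (long along its x, 42 wide along y, 24 thick along z), 60 g; origin at its centre. The marked face (+z) has a white label with a yellow dot and three black dots and must end upward; the other face (-z) is plain black. Already loaded in a tray pocket, marked face up, either absent or present; leave it there
- timer: bystander, leave alone: white kitchen-type timer 39 x 68 x 62 mm; origin at the centre of its underside
- wash_bottle: bystander, leave alone: white wash bottle 76 x 63 x 156 mm; origin at the centre of its underside
- tape: bystander, leave alone: roll of tan tape, 69 mm across, 19 high; origin at the centre of its underside
- labels: bystander, leave alone: white roll of labels, 66 mm across, 26 high; origin at the centre of its underside
- marker: bystander, leave alone: marker pen with red cap, 133 mm long, lying; origin at the centre of its underside

How it is judged (in metres and radians):
On the way, in this order (a step that is already met when the one before it is completed fails the run):
1. the tray is pulled all the way out (value of joint tray above 0.118 m), for 0.2 s.
2. with the tray still out, every cartridge lies flat in a pocket of its own with its marked face up (value of joint tray above 0.1 m and ((horizontal distance between cart_a and pocket_0 below 0.006 m and z of cart_a in the frame of pocket_0 between 0.008 and 0.0155 m and angle between cart_a's own z axis and vertical below 0.12 rad) or (horizontal distance between cart_a and pocket_1 below 0.006 m and z of cart_a in the frame of pocket_1 between 0.008 and 0.0155 m and angle between cart_a's own z axis and vertical below 0.12 rad) or (horizontal distance between cart_a and pocket_2 below 0.006 m and z of cart_a in the frame of pocket_2 between 0.008 and 0.0155 m and angle between cart_a's own z axis and vertical below 0.12 rad) or (horizontal distance between cart_a and pocket_3 below 0.006 m and z of cart_a in the frame of pocket_3 between 0.008 and 0.0155 m and angle between cart_a's own z axis and vertical below 0.12 rad)) and ((horizontal distance between cart_b and pocket_0 below 0.006 m and z of cart_b in the frame of pocket_0 between 0.008 and 0.0155 m and angle between cart_b's own z axis and vertical below 0.12 rad) or (horizontal distance between cart_b and pocket_1 below 0.006 m and z of cart_b in the frame of pocket_1 between 0.008 and 0.0155 m and angle between cart_b's own z axis and vertical below 0.12 rad) or (horizontal distance between cart_b and pocket_2 below 0.006 m and z of cart_b in the frame of pocket_2 between 0.008 and 0.0155 m and angle between cart_b's own z axis and vertical below 0.12 rad) or (horizontal distance between cart_b and pocket_3 below 0.006 m and z of cart_b in the frame of pocket_3 between 0.008 and 0.0155 m and angle between cart_b's own z axis and vertical below 0.12 rad)) and ((horizontal distance between cart_c and pocket_0 below 0.006 m and z of cart_c in the frame of pocket_0 between 0.008 and 0.0155 m and angle between cart_c's own z axis and vertical below 0.12 rad) or (horizontal distance between cart_c and pocket_1 below 0.006 m and z of cart_c in the frame of pocket_1 between 0.008 and 0.0155 m and angle between cart_c's own z axis and vertical below 0.12 rad) or (horizontal distance between cart_c and pocket_2 below 0.006 m and z of cart_c in the frame of pocket_2 between 0.008 and 0.0155 m and angle between cart_c's own z axis and vertical below 0.12 rad) or (horizontal distance between cart_c and pocket_3 below 0.006 m and z of cart_c in the frame of pocket_3 between 0.008 and 0.0155 m and angle between cart_c's own z axis and vertical below 0.12 rad)) and ((horizontal distance between cart_d and pocket_0 below 0.006 m and z of cart_d in the frame of pocket_0 between 0.008 and 0.0155 m and angle between cart_d's own z axis and vertical below 0.12 rad) or (horizontal distance between cart_d and pocket_1 below 0.006 m and z of cart_d in the frame of pocket_1 between 0.008 and 0.0155 m and angle between cart_d's own z axis and vertical below 0.12 rad) or (horizontal distance between cart_d and pocket_2 below 0.006 m and z of cart_d in the frame of pocket_2 between 0.008 and 0.0155 m and angle between cart_d's own z axis and vertical below 0.12 rad) or (horizontal distance between cart_d and pocket_3 below 0.006 m and z of cart_d in the frame of pocket_3 between 0.008 and 0.0155 m and angle between cart_d's own z axis and vertical below 0.12 rad)) and ((horizontal distance between cart_e and pocket_0 below 0.006 m and z of cart_e in the frame of pocket_0 between 0.008 and 0.0155 m and angle between cart_e's own z axis and vertical below 0.12 rad) or (horizontal distance between cart_e and pocket_1 below 0.006 m and z of cart_e in the frame of pocket_1 between 0.008 and 0.0155 m and angle between cart_e's own z axis and vertical below 0.12 rad) or (horizontal distance between cart_e and pocket_2 below 0.006 m and z of cart_e in the frame of pocket_2 between 0.008 and 0.0155 m and angle between cart_e's own z axis and vertical below 0.12 rad) or (horizontal distance between cart_e and pocket_3 below 0.006 m and z of cart_e in the frame of pocket_3 between 0.008 and 0.0155 m and angle between cart_e's own z axis and vertical below 0.12 rad)) and ((horizontal distance between cart_f and pocket_0 below 0.006 m and z of cart_f in the frame of pocket_0 between 0.008 and 0.0155 m and angle between cart_f's own z axis and vertical below 0.12 rad) or (horizontal distance between cart_f and pocket_1 below 0.006 m and z of cart_f in the frame of pocket_1 between 0.008 and 0.0155 m and angle between cart_f's own z axis and vertical below 0.12 rad) or (horizontal distance between cart_f and pocket_2 below 0.006 m and z of cart_f in the frame of pocket_2 between 0.008 and 0.0155 m and angle between cart_f's own z axis and vertical below 0.12 rad) or (horizontal distance between cart_f and pocket_3 below 0.006 m and z of cart_f in the frame of pocket_3 between 0.008 and 0.0155 m and angle between cart_f's own z axis and vertical below 0.12 rad)) and ((horizontal distance between cart_g and pocket_0 below 0.006 m and z of cart_g in the frame of pocket_0 between 0.008 and 0.0155 m and angle between cart_g's own z axis and vertical below 0.12 rad) or (horizontal distance between cart_g and pocket_1 below 0.006 m and z of cart_g in the frame of pocket_1 between 0.008 and 0.0155 m and angle between cart_g's own z axis and vertical below 0.12 rad) or (horizontal distance between cart_g and pocket_2 below 0.006 m and z of cart_g in the frame of pocket_2 between 0.008 and 0.0155 m and angle between cart_g's own z axis and vertical below 0.12 rad) or (horizontal distance between cart_g and pocket_3 below 0.006 m and z of cart_g in the frame of pocket_3 between 0.008 and 0.0155 m and angle between cart_g's own z axis and vertical below 0.12 rad))), for 0.3 s.
3. the tray is slid fully home (value of joint tray below 0.004 m), for 0.2 s.
At the end, for the whole second after the job is handed in: The tray is shut to within 4 mm and every cartridge lies at rest in a tray pocket, within 6 mm of the pocket's centre and flat on its floor (its centre 8 to 15.5 mm above the floor), marked face up within 0.12 rad (value of joint tray below 0.004 m and ((horizontal distance between cart_a and pocket_0 below 0.006 m and z of cart_a in the frame of pocket_0 between 0.008 and 0.0155 m and angle between cart_a's own z axis and vertical below 0.12 rad) or (horizontal distance between cart_a and pocket_1 below 0.006 m and z of cart_a in the frame of pocket_1 between 0.008 and 0.0155 m and angle between cart_a's own z axis and vertical below 0.12 rad) or (horizontal distance between cart_a and pocket_2 below 0.006 m and z of cart_a in the frame of pocket_2 between 0.008 and 0.0155 m and angle between cart_a's own z axis and vertical below 0.12 rad) or (horizontal distance between cart_a and pocket_3 below 0.006 m and z of cart_a in the frame of pocket_3 between 0.008 and 0.0155 m and angle between cart_a's own z axis and vertical below 0.12 rad)) and ((horizontal distance between cart_b and pocket_0 below 0.006 m and z of cart_b in the frame of pocket_0 between 0.008 and 0.0155 m and angle between cart_b's own z axis and vertical below 0.12 rad) or (horizontal distance between cart_b and pocket_1 below 0.006 m and z of cart_b in the frame of pocket_1 between 0.008 and 0.0155 m and angle between cart_b's own z axis and vertical below 0.12 rad) or (horizontal distance between cart_b and pocket_2 below 0.006 m and z of cart_b in the frame of pocket_2 between 0.008 and 0.0155 m and angle between cart_b's own z axis and vertical below 0.12 rad) or (horizontal distance between cart_b and pocket_3 below 0.006 m and z of cart_b in the frame of pocket_3 between 0.008 and 0.0155 m and angle between cart_b's own z axis and vertical below 0.12 rad)) and ((horizontal distance between cart_c and pocket_0 below 0.006 m and z of cart_c in the frame of pocket_0 between 0.008 and 0.0155 m and angle between cart_c's own z axis and vertical below 0.12 rad) or (horizontal distance between cart_c and pocket_1 below 0.006 m and z of cart_c in the frame of pocket_1 between 0.008 and 0.0155 m and angle between cart_c's own z axis and vertical below 0.12 rad) or (horizontal distance between cart_c and pocket_2 below 0.006 m and z of cart_c in the frame of pocket_2 between 0.008 and 0.0155 m and angle between cart_c's own z axis and vertical below 0.12 rad) or (horizontal distance between cart_c and pocket_3 below 0.006 m and z of cart_c in the frame of pocket_3 between 0.008 and 0.0155 m and angle between cart_c's own z axis and vertical below 0.12 rad)) and ((horizontal distance between cart_d and pocket_0 below 0.006 m and z of cart_d in the frame of pocket_0 between 0.008 and 0.0155 m and angle between cart_d's own z axis and vertical below 0.12 rad) or (horizontal distance between cart_d and pocket_1 below 0.006 m and z of cart_d in the frame of pocket_1 between 0.008 and 0.0155 m and angle between cart_d's own z axis and vertical below 0.12 rad) or (horizontal distance between cart_d and pocket_2 below 0.006 m and z of cart_d in the frame of pocket_2 between 0.008 and 0.0155 m and angle between cart_d's own z axis and vertical below 0.12 rad) or (horizontal distance between cart_d and pocket_3 below 0.006 m and z of cart_d in the frame of pocket_3 between 0.008 and 0.0155 m and angle between cart_d's own z axis and vertical below 0.12 rad)) and ((horizontal distance between cart_e and pocket_0 below 0.006 m and z of cart_e in the frame of pocket_0 between 0.008 and 0.0155 m and angle between cart_e's own z axis and vertical below 0.12 rad) or (horizontal distance between cart_e and pocket_1 below 0.006 m and z of cart_e in the frame of pocket_1 between 0.008 and 0.0155 m and angle between cart_e's own z axis and vertical below 0.12 rad) or (horizontal distance between cart_e and pocket_2 below 0.006 m and z of cart_e in the frame of pocket_2 between 0.008 and 0.0155 m and angle between cart_e's own z axis and vertical below 0.12 rad) or (horizontal distance between cart_e and pocket_3 below 0.006 m and z of cart_e in the frame of pocket_3 between 0.008 and 0.0155 m and angle between cart_e's own z axis and vertical below 0.12 rad)) and ((horizontal distance between cart_f and pocket_0 below 0.006 m and z of cart_f in the frame of pocket_0 between 0.008 and 0.0155 m and angle between cart_f's own z axis and vertical below 0.12 rad) or (horizontal distance between cart_f and pocket_1 below 0.006 m and z of cart_f in the frame of pocket_1 between 0.008 and 0.0155 m and angle between cart_f's own z axis and vertical below 0.12 rad) or (horizontal distance between cart_f and pocket_2 below 0.006 m and z of cart_f in the frame of pocket_2 between 0.008 and 0.0155 m and angle between cart_f's own z axis and vertical below 0.12 rad) or (horizontal distance between cart_f and pocket_3 below 0.006 m and z of cart_f in the frame of pocket_3 between 0.008 and 0.0155 m and angle between cart_f's own z axis and vertical below 0.12 rad)) and ((horizontal distance between cart_g and pocket_0 below 0.006 m and z of cart_g in the frame of pocket_0 between 0.008 and 0.0155 m and angle between cart_g's own z axis and vertical below 0.12 rad) or (horizontal distance between cart_g and pocket_1 below 0.006 m and z of cart_g in the frame of pocket_1 between 0.008 and 0.0155 m and angle between cart_g's own z axis and vertical below 0.12 rad) or (horizontal distance between cart_g and pocket_2 below 0.006 m and z of cart_g in the frame of pocket_2 between 0.008 and 0.0155 m and angle between cart_g's own z axis and vertical below 0.12 rad) or (horizontal distance between cart_g and pocket_3 below 0.006 m and z of cart_g in the frame of pocket_3 between 0.008 and 0.0155 m and angle between cart_g's own z axis and vertical below 0.12 rad)) and linear speed of each of cart_a, cart_b, cart_c, cart_d, cart_e, cart_f, cart_g below 0.02 m/s); the robot touches nothing.
It fails at once if a bystander is moved by more than 3 cm (distance of any of timer, wash_bottle, tape, labels, marker from where it was at the start of the episode above 0.03 m).
It fails at once if the cartridge that was already loaded is lifted out of its pocket (height (world z) of any of cart_d, cart_e, cart_f, cart_g above 0.055 m).
It fails at once if the tray is slammed home (faster than 0.35 m/s over its last 2 cm) (value of joint tray below 0.02 m and velocity of joint tray below -0.35 m/s).
Of cart_d, cart_e, cart_f, cart_g only 1 to 1 are there at a start; the rules pass over those that are not, and their reading is None.
Of cart_a, cart_b, cart_c only 2 to 3 are there at a start; the rules pass over those that are not, and their reading is None.
At some moment in a run one of cart_a, cart_b, cart_c may be knocked a few centimetres aside while the robot is not near it.
Once in a run the grip may slacken for a moment while it holds something.
It also fails if it takes over 210 s, if anything falls off the work surface, if the arm or the gripper's body presses on something with over 40 N, if the wrist force passes 120 N, or if a joint passes its speed limit or range.

## Working session

There is one attempt and no reset: what is moved stays moved. The work goes in short steps, Python scripts to look and compute and a shell command to move; the robot and the scene stay as the last step left them, time stands still between calls to the robot, and variables do not carry over. Pictures are saved under pics/ and viewed, at most 14 in all, crops included, and the job is handed in when it is done.

```bash
ls; mkdir -p pics; cat > h.py <<'E'
import numpy as np, cv2, json
from cell import get_obs, optics, env, nets
from scipy.spatial.transform import Rotation as Ro
def pose():
    o=get_obs(); return np.array(o["tool_pos"]), Ro.from_euler('xyz',o["tool_rot"],degrees=True).as_matrix()
def cam(name,save=None):
    p,R=pose(); im,d=optics.read_camera(name); ci=optics.camera_info(name)
    f=210/np.tan(np.radians(ci["fovy"])/2)
    v,u=np.mgrid[0:420,0:560]; P=np.stack([(u-ci["cx"])/f*d,(v-ci["cy"])/f*d,d],-1)
    if name=="wrist":
        T=np.array(ci["tool_from_camera"]); W=(P@T[:3,:3].T+T[:3,3])@R.T+p
    else: W=(P-np.array(ci["t"]))@np.array(ci["R"])
    if save: cv2.imwrite(save,im[:,:,::-1])
    return im,d,W
E
python3 - <<'E'
from h import *
o=get_obs(); print(o)
for c in("top","scene"): 
    im,d,W=cam(c,f"pics/{c}0.png")
    ci=optics.camera_info(c); print(c,ci)
    for q in ("reader","pull","pocket_0","cart_a","timer","wash_bottle","tape","labels","marker"):
        for r in nets.place_of(q,c)[:8]: print(q,np.round(r["point"],3),round(r["confidence"],2))
E
```

```text
pics
{'time_s': 0.0, 'qpos': array([-70.63844471,  18.43833868,  -4.01672867,  83.17450744,
         1.29532549,  78.53989129,  -3.25983289]), 'joint_velocities': array([-0.04942168, -0.0603736 ,  0.00920325,  0.06587916, -0.01161487,
        0.00671706, -0.05009338]), 'effort': array([-1.22933570e-04, -4.91300440e+01, -4.03965265e-01, -3.12520838e+01,
       -6.39312551e-02,  4.39739751e-02,  2.06351515e-04]), 'tool_pos': array([0.20668961, 0.61568713, 0.2214733 ]), 'tool_rot': array([-1.79892527e+02,  5.64132532e-03,  1.61449559e+02]), 'force': array([-0.62131771, -1.23676206, -0.99504836]), 'wrist_torque': array([-0.00491642,  0.00791419,  0.03420294]), 'grasp_force': 0.0, 'grip_width': 0.08727115493786261}
top {'fovy': 42.20968282021141, 'cx': 266.7086950093557, 'cy': 211.99010333621786, 'R': array([[-0.14629809, -0.98912725,  0.01497165],
       [-0.77518408,  0.10522605, -0.62291021],
       [ 0.61456205, -0.10273636, -0.78215007]]), 't': array([0.06403318, 0.45318402, 1.83872403])}
scene {'fovy': 45.8615861061324, 'cx': 280.0325460574432, 'cy': 207.45569392409664, 'R': array([[ 0.50771903, -0.86151104, -0.00448482],
       [-0.66151264, -0.38650734, -0.64266095],
       [ 0.55192609,  0.32925796, -0.76613758]]), 't': array([-0.28804881,  0.39865171,  1.43298098])}
reader [ 0.652  0.079 -0.   ] 0.81
pull [0.555 0.072 0.051] 0.8
pocket_0 [0.656 0.044 0.019] 0.89
pocket_0 [ 0.657 -0.028  0.022] 0.74
pocket_0 [0.65  0.113 0.018] 0.62
pocket_0 [0.649 0.182 0.023] 0.6
cart_a [ 0.476 -0.422  0.012] 0.74
cart_a [ 0.493 -0.202  0.012] 0.73
cart_a [0.414 0.3   0.014] 0.71
timer [0.411 0.485 0.001] 0.44
wash_bottle [0.542 0.507 0.002] 0.7
tape [ 0.57  -0.537  0.002] 0.63
labels [ 0.383 -0.129 -0.004] 0.64
marker [ 0.39  -0.536 -0.001] 0.6
```

View pics/top0.png

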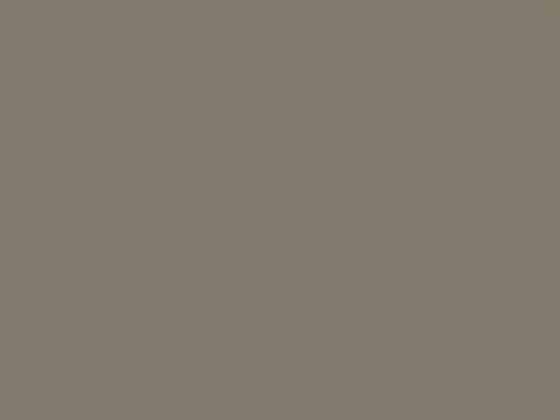

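View pics/scene0.png

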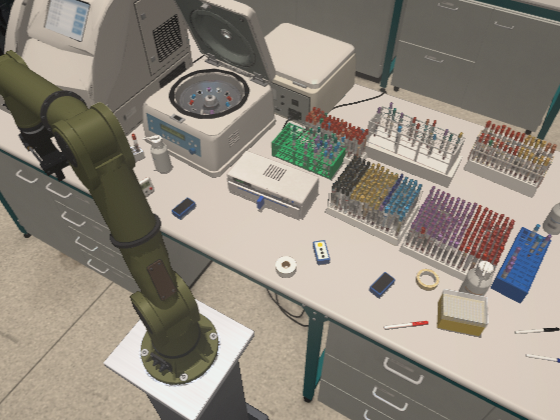

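The scene view shows the shut reader at about (270,185) with its blue fin at (261,202). There are three bench cartridges: face down at (184,208), face up at (321,252), and face down at (382,284). The top camera is blank, so it is unusable. Next I'll refine the yaws from the scene depth.

```bash
cat >> h.py <<'E'
def rect(W,c,zlo,zhi,r=0.06,extra=None):
    m=(np.hypot(W[...,0]-c[0],W[...,1]-c[1])<r)&(W[...,2]>zlo)&(W[...,2]<zhi)
    if extra is not None: m&=extra
    q=(W[m][:,:2]*1000).astype(np.float32)
    if len(q)<10: return None
    (cx,cy),(w,h),a=cv2.minAreaRect(q)
    if w<h: w,h,a=h,w,a+90
    return np.round([cx,cy,w,h,(a+90)%180-90,len(q),np.median(W[m][:,2])*1000],1)
def tgt(p,rpy):
    return np.array(p,float),Ro.from_euler('xyz',rpy,degrees=True).as_matrix()
def plan(wps,start=None):
    """print rows for waypoints [(pos_m, rpy)], each relative to the previous"""
    p,R=start or pose()
    for w in wps:
        q,S=tgt(*w); t=R.T@(q-p)*1000; v=np.degrees(Ro.from_matrix(R.T@S).as_rotvec())
        n=max(np.linalg.norm(t)/41.7,np.linalg.norm(v)/7.16)
        print("t",np.round(t).astype(int),"w",np.round(v,1),"rows %.1f"%n); p,R=q,S
E
python3 - <<'E'
from h import *
im,d,W=cam("scene")
for c in [(.476,-.422),(.493,-.202),(.414,.3)]: print(rect(W,c,.015,.03))
m=(abs(W[...,0]-.65)<.13)&(abs(W[...,1]-.08)<.2)&(abs(W[...,2]-.085)<.006)
print(cv2.minAreaRect((W[m][:,:2]*1000).astype(np.float32)))
p,R=pose()
plan([((.3,.5,.22),(180,0,150)),((.48,.25,.2),(180,0,120)),((.50,.08,.2),(180,0,92))])
E
```

```text
[ 475.  -423.1   83.4   42.8  -15.4  309.    21.7]
[ 488.2 -203.    85.4   41.9   39.8  270.    22. ]
[412.  301.6  81.6  48.2  -7.1 221.   21.4]
((652.62890625, 104.20941162109375), (371.9317321777344, 194.9656524658203), 80.42253875732422)
t [-125  -81    3] w [ 0.   0.  11.4] rows 3.6
t [-281 -127   20] w [ 0. -0. 30.] rows 7.4
t [-157  -68    0] w [-0. -0. 28.] rows 4.1
```

```bash
python3 - <<'E'
from h import *
print(np.round(optics.camera_info("wrist")["tool_from_camera"],3))
plan([((.35,.35,.26),(180,0,180)),((.47,.07,.25),(180,0,182))])
E
```

```text
[[ 0.001 -0.957 -0.292  0.079]
 [ 1.     0.001  0.001 -0.001]
 [-0.    -0.292  0.957 -0.162]
 [ 0.     0.     0.     1.   ]]
t [-220 -207  -37] w [  0.    0.  -18.6] rows 7.3
t [-120 -280   10] w [-0.  0. -2.] rows 7.3
```

```bash
python3 -m creep '[{"tx":-110,"ty":-103,"tz":-20,"wz":-18.6},{"tx":-110,"ty":-103,"tz":-20,"wz":-18.6},{"tx":-110,"ty":-103,"tz":-20,"wz":-18.6},{"tx":-110,"ty":-103,"tz":-20,"wz":-18.6},{"tx":-110,"ty":-103,"tz":-20,"wz":-18.6}]'
python3 - <<'E'
from h import *
plan([((.36,.30,.26),(180,0,182)),((.47,.07,.25),(180,0,182))])
E
```

```text
t [-246 -251  -37] w [  0.    0.  -20.6] rows 8.5
t [-102 -234   10] w [0. 0. 0.] rows 6.1validation failed for argument at $[0]...
```

```bash
python3 -m creep '[{"wx":0,"wy":0,"wz":-18.6,"tx":-110,"ty":-103,"tz":-20,"gripper":1}]'; python3 -m creep --help | head -20
```

```text
time_s: 1.13
tool_pos: [0.2192, 0.5845, 0.2253]
tool_rot: [-180.0, -0.3, 169.2]
force: [-1.1, -0.3, -0.4]
grip_width: 0.0869
grasp_force: 0.0invalid input: not JSON, or not a number
```

```bash
python3 - <<'E'
from h import *
plan([((.36,.30,.26),(180,0,182)),((.47,.07,.25),(180,0,182))])
E
```

```text
t [-191 -253  -36] w [  0.   -0.3 -12.8] rows 7.7
t [-102 -234   10] w [0. 0. 0.] rows 6.1
```

```bash
python3 -m creep '[{"wx":0,"wy":0,"wz":-12.8,"tx":-110,"ty":-146,"tz":-20,"gripper":1},{"wx":0,"wy":0,"wz":-12.8,"tx":-110,"ty":-146,"tz":-20,"gripper":1},{"wx":0,"wy":0,"wz":-12.8,"tx":-110,"ty":-146,"tz":-20,"gripper":1},{"wx":0,"wy":0,"wz":-12.8,"tx":-110,"ty":-146,"tz":-20,"gripper":1},{"wx":0,"wy":0,"wz":-12.8,"tx":-110,"ty":-146,"tz":-20,"gripper":1}]'
python3 -m creep '[{"wx":0,"wy":0,"wz":0,"tx":-79,"ty":-178,"tz":0,"gripper":1},{"wx":0,"wy":0,"wz":0,"tx":-79,"ty":-178,"tz":0,"gripper":1},{"wx":0,"wy":0,"wz":0,"tx":-79,"ty":-178,"tz":0,"gripper":1},{"wx":0,"wy":0,"wz":0,"tx":-79,"ty":-178,"tz":0,"gripper":1},{"wx":0,"wy":0,"wz":0,"tx":-79,"ty":-178,"tz":0,"gripper":1}]'
python3 -m creep '[{"wx":0,"wy":0,"wz":0,"tx":-79,"ty":-178,"tz":0,"gripper":1},{"wx":0,"wy":0,"wz":0,"tx":-79,"ty":-178,"tz":0,"gripper":1},{"wx":0,"wy":0,"wz":0,"tx":-79,"ty":-178,"tz":0,"gripper":1},{"wx":0,"wy":0,"wz":0,"tx":-79,"ty":-178,"tz":0,"gripper":1},{"wx":0,"wy":0,"wz":0,"tx":-79,"ty":-178,"tz":0,"gripper":1}]'
cat >> h.py <<'E'
def blue(im):
    h=cv2.cvtColor(im,cv2.COLOR_RGB2HSV); return (h[...,0]>95)&(h[...,0]<130)&(h[...,1]>90)
E
python3 - <<'E'
from h import *
im,d,W=cam("wrist","pics/w1.png"); print(get_obs()["qpos"].round(1))
for q in ("pull","pocket_0","reader"):
    for r in nets.place_of(q,"wrist")[:6]: print(q,np.round(r["point"],3),round(r["confidence"],2))
print(rect(W,(.555,.072),.045,.06,.05,blue(im)))
E
```

```text
time_s: 1.55
tool_pos: [0.3093, 0.4097, 0.2491]
tool_rot: [-180.0, 0.1, -179.0]
force: [0.6, 0.2, 0.4]
grip_width: 0.0871
grasp_force: 0.0
time_s: 1.97
tool_pos: [0.3904, 0.2349, 0.2485]
tool_rot: [-180.0, 0.1, -178.8]
force: [0.1, 0.6, -0.9]
grip_width: 0.0868
grasp_force: 0.0
time_s: 2.38
tool_pos: [0.4734, 0.0585, 0.2486]
tool_rot: [-180.0, 0.1, -178.8]
force: [0.7, 0.5, -0.4]
grip_width: 0.0867
grasp_force: 0.0
[-36.3  -4.7  25.2 105.3   2.3  78.9  79.2]
pull [0.558 0.074 0.054] 0.71
reader [0.654 0.081 0.004] 0.58
[559.2  72.2  91.5  31.1 -87.4 267.   52.2]
```

View pics/w1.png

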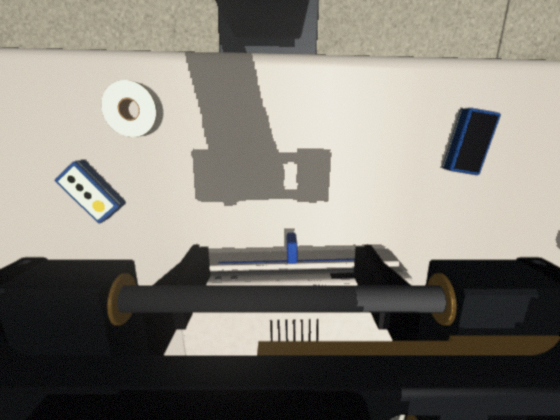

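Wrist view: the fin is at (292,248). The label-up cartridge is at (88,190), a face-down one is at (472,140), and the label roll is at (130,108).

```bash
python3 - <<'E'
from h import *
im,d,W=cam("wrist")
m=blue(im)&(W[...,2]>.04)&(W[...,2]<.06)&(abs(W[...,1]-.072)<.011)&(abs(W[...,0]-.56)<.04)
print(cv2.minAreaRect((W[m][:,:2]*1000).astype(np.float32)),W[m].mean(0),m.sum())
# panel line yaw
m=(W[...,2]>.046)&(W[...,2]<.058)&(abs(W[...,0]-.57)<.05)&(abs(W[...,1]-.07)<.14)&blue(im)
q=W[m];print(np.degrees(np.polyfit(q[:,1],q[:,0],1)[0]),len(q), np.percentile(q[:,1],[1,99]))
for c in [(.412,.30),(.488,-.203)]: print(rect(W,c,.015,.03))
plan([((.556,.073,.25),(180,0,181.5)),((.556,.073,.03),(180,0,181.5))])
E
```

```text
((559.076904296875, 70.93360900878906), (30.58759117126465, 21.45882225036621), 4.837286949157715) [0.55764789 0.07310201 0.05159887] 238
-2.125284139935495 321 [-0.01222074  0.1515289 ]
[ 414.3  301.8   79.9   42.8   -7.6 2281.    23.9]
[ 491.3 -202.2   80.1   42.9   39.7 2011.    23.8]
t [-84   7  -2] w [ 0.  -0.  -0.1] rows 2.0
t [  0   0 220] w [0. 0. 0.] rows 5.3
```

```bash
python3 -m creep '[{"wx":0,"wy":0,"wz":-0.9,"tx":-77,"ty":13,"tz":40,"gripper":0.2},{"wx":0,"wy":0,"wz":-0.9,"tx":-77,"ty":13,"tz":80,"gripper":0.2},{"wx":0,"wy":0,"wz":-0.9,"tx":-77,"ty":13,"tz":120,"gripper":0.2},{"wx":0,"wy":0,"wz":-0.9,"tx":-77,"ty":13,"tz":150,"gripper":0.2},{"wx":0,"wy":0,"wz":-0.9,"tx":-77,"ty":13,"tz":150,"gripper":0.2}]' 15
python3 - <<'E'
from h import *
plan([((.550,.0731,.026),(180,0,182.1))])
E
```

```text
time_s: 3.05
tool_pos: [0.5452, 0.08, 0.0919]
tool_rot: [-179.9, -0.5, -177.5]
force: [-1.3, 0.4, 0.1]
grip_width: 0.0615
grasp_force: 0.0
t [-5 -7 66] w [-0.1 -0.5  0.4] rows 1.6
```

```bash
python3 -m creep '[{"wx":-0.1,"wy":-0.5,"wz":0.4,"tx":-5,"ty":-7,"tz":35,"gripper":0.2},{"wx":-0.1,"wy":-0.5,"wz":0.4,"tx":-5,"ty":-7,"tz":66,"gripper":0.2},{"wx":-0.1,"wy":-0.5,"wz":0.4,"tx":-5,"ty":-7,"tz":66,"gripper":-0.4},{"wx":-0.1,"wy":-0.5,"wz":0.4,"tx":-5,"ty":-7,"tz":66,"gripper":-1},{"wx":-0.1,"wy":-0.5,"wz":0.4,"tx":-5,"ty":-7,"tz":66,"gripper":-1}]' 15
python3 -m creep '[{"wx":0,"wy":0,"wz":0,"tx":0,"ty":0,"tz":0,"gripper":-1},{"wx":0,"wy":0,"wz":0,"tx":0,"ty":0,"tz":0,"gripper":-1},{"wx":0,"wy":0,"wz":0,"tx":0,"ty":0,"tz":0,"gripper":-1},{"wx":0,"wy":0,"wz":0,"tx":0,"ty":0,"tz":0,"gripper":-1},{"wx":0,"wy":0,"wz":0,"tx":0,"ty":0,"tz":0,"gripper":-1}]' 15
```

```text
time_s: 3.47
tool_pos: [0.5549, 0.0727, 0.0336]
tool_rot: [179.8, 0.6, -178.0]
force: [0.5, -0.6, 0.3]
grip_width: 0.0394
grasp_force: 0.0
time_s: 3.88
tool_pos: [0.5551, 0.0738, 0.0336]
tool_rot: [179.7, 0.6, -178.0]
force: [-1.0, 4.7, 5.6]
grip_width: 0.0138
grasp_force: 15.0
```

```bash
python3 -m creep '[{"wx":0,"wy":0,"wz":0,"tx":12,"ty":0,"tz":0,"gripper":-1},{"wx":0,"wy":0,"wz":0,"tx":24,"ty":0,"tz":0,"gripper":-1},{"wx":0,"wy":0,"wz":0,"tx":36,"ty":0,"tz":0,"gripper":-1},{"wx":0,"wy":0,"wz":0,"tx":50,"ty":0,"tz":0,"gripper":-1},{"wx":0,"wy":0,"wz":0,"tx":65,"ty":0,"tz":0,"gripper":-1}]' 20
python3 -m creep '[{"wx":0,"wy":0,"wz":0,"tx":15,"ty":0,"tz":0,"gripper":-1},{"wx":0,"wy":0,"wz":0,"tx":30,"ty":0,"tz":0,"gripper":-1},{"wx":0,"wy":0,"wz":0,"tx":45,"ty":0,"tz":0,"gripper":-1},{"wx":0,"wy":0,"wz":0,"tx":60,"ty":0,"tz":0,"gripper":-1},{"wx":0,"wy":0,"wz":0,"tx":67,"ty":0,"tz":0,"gripper":-1}]' 20
python3 -m creep '[{"wx":0,"wy":0,"wz":0,"tx":0,"ty":0,"tz":0,"gripper":-1},{"wx":0,"wy":0,"wz":0,"tx":0,"ty":0,"tz":0,"gripper":-1},{"wx":0,"wy":0,"wz":0,"tx":0,"ty":0,"tz":0,"gripper":-1}]' 20
```

```text
time_s: 4.3
tool_pos: [0.4918, 0.0708, 0.0336]
tool_rot: [179.8, 0.9, -178.0]
force: [2.2, 4.4, 8.0]
grip_width: 0.0141
grasp_force: 20.0
time_s: 4.72
tool_pos: [0.4251, 0.0676, 0.0335]
tool_rot: [179.8, 1.0, -178.0]
force: [22.3, 1.4, -6.9]
grip_width: 0.0143
grasp_force: 20.0
time_s: 4.97
tool_pos: [0.4251, 0.0676, 0.0335]
tool_rot: [179.8, 0.8, -178.1]
force: [-0.2, 1.8, 12.6]
grip_width: 0.0142
grasp_force: 20.0
```

```bash
python3 -m creep '[{"wx":0,"wy":0,"wz":0,"tx":0,"ty":0,"tz":0,"gripper":0.2},{"wx":0,"wy":0,"wz":0,"tx":0,"ty":0,"tz":0,"gripper":0.2},{"wx":0,"wy":0,"wz":0,"tx":0,"ty":0,"tz":0,"gripper":0.2},{"wx":0,"wy":0,"wz":0,"tx":0,"ty":0,"tz":-40,"gripper":0.2},{"wx":0,"wy":0,"wz":0,"tx":0,"ty":0,"tz":-80,"gripper":0.2}]'
python3 -m creep '[{"wx":0,"wy":-0.8,"wz":0,"tx":-23,"ty":0,"tz":-33,"gripper":0.2},{"wx":0,"wy":-0.8,"wz":0,"tx":-46,"ty":0,"tz":-66,"gripper":0.2},{"wx":0,"wy":-0.8,"wz":0,"tx":-70,"ty":0,"tz":-99,"gripper":0.2},{"wx":0,"wy":-0.8,"wz":0,"tx":-95,"ty":0,"tz":-130,"gripper":0.2},{"wx":0,"wy":-0.8,"wz":0,"tx":-110,"ty":0,"tz":-160,"gripper":0.2}]'
python3 -m creep '[{"wx":0,"wy":0,"wz":0,"tx":-30,"ty":0,"tz":-20,"gripper":0.2},{"wx":0,"wy":0,"wz":0,"tx":-30,"ty":0,"tz":-20,"gripper":0.2},{"wx":0,"wy":0,"wz":0,"tx":-30,"ty":0,"tz":-20,"gripper":0.2}]'
python3 - <<'E'
from h import *
im,d,W=cam("wrist","pics/w2.png")
for q in ("pull","pocket_0","cart_d"):
    for r in nets.place_of(q,"wrist")[:6]: print(q,np.round(r["point"],3),round(r["confidence"],2))
E
```

```text
time_s: 5.38
tool_pos: [0.4187, 0.0651, 0.1094]
tool_rot: [-179.9, 0.1, -178.1]
force: [1.1, 0.4, -0.1]
grip_width: 0.0391
grasp_force: 0.0
time_s: 5.8
tool_pos: [0.5316, 0.0695, 0.2732]
tool_rot: [179.9, 1.3, -178.1]
force: [-0.4, 0.3, 0.1]
grip_width: 0.0516
grasp_force: 0.0
time_s: 6.05
tool_pos: [0.5606, 0.0704, 0.2925]
tool_rot: [180.0, 1.3, -178.2]
force: [-0.6, -0.8, -0.7]
grip_width: 0.0518
grasp_force: 0.0
pull [0.429 0.069 0.052] 0.74
pocket_0 [0.516 0.177 0.019] 0.97
pocket_0 [ 0.532 -0.03   0.016] 0.84
pocket_0 [0.518 0.106 0.016] 0.82
cart_d [0.527 0.032 0.032] 0.96
cart_d [ 0.491 -0.203  0.01 ] 0.88
cart_d [0.409 0.305 0.014] 0.79
```

View pics/w2.png

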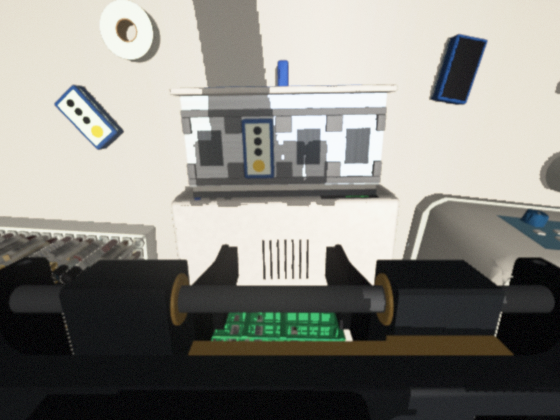

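The tray is out. The loaded cartridge is at (258,148), and the empty pockets are at (208,148), (308,148) and (357,146).

```bash
python3 - <<'E'
from h import *
im,d,W=cam("wrist")
print("d",rect(W,(.527,.032),.038,.05,.055))
a=np.radians(2.1); ex=np.array([np.cos(a),np.sin(a)]); ey=np.array([-np.sin(a),np.cos(a)])
for k in (-1,1,2):
    c=np.array([.525,.033])+ey*.07*k
    m=(abs((W[...,:2]-c)@ex)<.05)&(abs((W[...,:2]-c)@ey)<.033)&(W[...,2]<.0235)&(W[...,2]>.014)
    m=cv2.morphologyEx(m.astype(np.uint8),cv2.MORPH_OPEN,np.ones((3,3),np.uint8))>0
    u=(W[m][:,:2]-c)@ex*1000; v=(W[m][:,:2]-c)@ey*1000
    print(k,c,m.sum(),np.percentile(u,[1,5,95,99]).round(1),np.percentile(v,[1,5,95,99]).round(1),np.median(W[m][:,2]))
    g=(abs((W[...,:2]-c)@ex)<.001); 
    # profile along ey at u=20mm and along ex at v=15
    for nm,s,t,o in (("v",ey,ex,.027),("u",ex,ey,.012)):
        g=(abs((W[...,:2]-c)@t-o)<.004)&(abs((W[...,:2]-c)@s)<.055)
        x=((W[g][:,:2]-c)@s*1000).round().astype(int); z=W[g][:,2]*1000
        print(nm,[(int(b),int(round(np.median(z[x//3*3==b])))) for b in sorted(set(x//3*3))])
E
```

```text
d [ 524.1   36.4   79.4   42.5    2.  1851.    43.9]
-1 [ 0.52756506 -0.03695299] 2316 [-41.5 -37.6  37.1  41.5] [-30.3 -25.7  27.3  31.8] 0.019868750713291444
v [(-57, -1), (-54, 0), (-51, -1), (-48, 0), (-45, 0), (-42, 0), (-39, -2), (-33, 27), (-30, 28), (-27, 28), (-24, 27), (-21, 27), (-18, 20), (-15, 20), (-12, 20), (-9, 20), (-6, 19), (-3, 20), (0, 20), (3, 19), (6, 20), (9, 20), (12, 20), (15, 20), (18, 20), (21, 19), (24, 367), (27, 367), (30, 28), (33, 27), (36, 28), (39, 28), (42, 28), (45, 28), (48, 28), (51, 23), (54, 43)]
u [(-57, 20), (-54, 28), (-51, 28), (-48, 28), (-45, 27), (-42, 20), (-39, 20), (-36, 20), (-33, 20), (-30, 20), (-27, 20), (-24, 20), (-21, 20), (-18, 20), (-15, 21), (-12, 20), (-9, 20), (-6, 21), (-3, 20), (0, 20), (3, 20), (6, 20), (9, 20), (12, 20), (15, 20), (18, 20), (21, 20), (24, 20), (27, 20), (30, 20), (33, 20), (36, 19), (39, 19), (42, 26), (45, 28), (48, 28), (51, 26), (54, 20)]
1 [0.52243494 0.10295299] 2370 [-43.8 -39.9  35.8  40.3] [-31.6 -27.3  27.3  31.7] 0.019902043062779456
v [(-54, 45), (-51, 45), (-48, 43), (-45, 20), (-42, 28), (
[... 869 characters left out ...]
-45, 20), (-42, 395), (-39, 395), (-36, 28), (-33, 28), (-30, 28), (-27, 368), (-24, 28), (-21, 27), (-18, 20), (-15, 19), (-12, 20), (-9, 20), (-6, 20), (-3, 20), (0, 20), (3, 20), (6, 20), (9, 20), (12, 20), (15, 20), (18, 20), (21, 20), (24, 20), (27, 26), (30, 28), (33, 28), (36, 28), (39, 27), (48, 0), (51, 0), (54, 0)]
u [(-54, 28), (-51, 28), (-48, 27), (-45, 20), (-42, 20), (-39, 20), (-36, 20), (-33, 20), (-30, 20), (-27, 20), (-24, 19), (-21, 21), (-18, 20), (-15, 20), (-12, 20), (-9, 20), (-6, 20), (-3, 20), (0, 20), (3, 21), (6, 20), (9, 20), (12, 20), (15, 20), (18, 21), (21, 20), (24, 20), (27, 20), (30, 19), (33, 20), (36, 20), (39, 25), (42, 28), (45, 28), (48, 28), (51, 20)]
```

```bash
cat >> h.py <<'E'
from math import ceil
def calls(q,rpy,start=None,vmax=36.,wmax=7.1):
    """split a straight move into calls of <=5 rows; prints t,w for each call in its own start frame"""
    p,R=start or pose(); q,S=tgt(q,rpy)
    rv=Ro.from_matrix(R.T@S).as_rotvec(); n=max(np.linalg.norm(q-p)*1000/vmax,np.degrees(np.linalg.norm(rv))/wmax)
    k=max(1,ceil(n/5)); print("rows %.1f"%n)
    for i in range(k):
        Ra=R@Ro.from_rotvec(rv*i/k).as_matrix()
        print(" t",np.round(Ra.T@(q-p)/k*1000,1),"w",np.round(np.degrees(rv)/k,1))
    return q,S
E
python3 - <<'E'
from h import *
calls((.500,-.195,.25),(180,0,39.7))
E
```

```text
rows 20.0
 t [ 13.6 -52.7   7.9] w [ 0.3  0.1 28.4]
 t [-13.2 -52.8   8.2] w [ 0.3  0.1 28.4]
 t [-36.7 -40.1   8.4] w [ 0.3  0.1 28.4]
 t [-51.4 -17.7   8.5] w [ 0.3  0.1 28.4]
 t [-53.6   8.9   8.5] w [ 0.3  0.1 28.4]
```

```bash
python3 -m creep '[{"wx":0.3,"wy":0.1,"wz":28.4,"tx":14,"ty":-53,"tz":8,"gripper":0.6},{"wx":0.3,"wy":0.1,"wz":28.4,"tx":14,"ty":-53,"tz":8,"gripper":0.6},{"wx":0.3,"wy":0.1,"wz":28.4,"tx":14,"ty":-53,"tz":8,"gripper":0.6},{"wx":0.3,"wy":0.1,"wz":28.4,"tx":14,"ty":-53,"tz":8,"gripper":0.6}]' | tail -5 | head -1
python3 -m creep '[{"wx":0.3,"wy":0.1,"wz":28.4,"tx":-13,"ty":-53,"tz":8,"gripper":0.6},{"wx":0.3,"wy":0.1,"wz":28.4,"tx":-13,"ty":-53,"tz":8,"gripper":0.6},{"wx":0.3,"wy":0.1,"wz":28.4,"tx":-13,"ty":-53,"tz":8,"gripper":0.6},{"wx":0.3,"wy":0.1,"wz":28.4,"tx":-13,"ty":-53,"tz":8,"gripper":0.6}]' | tail -5 | head -1
python3 -m creep '[{"wx":0.3,"wy":0.1,"wz":28.4,"tx":-37,"ty":-40,"tz":8,"gripper":0.6},{"wx":0.3,"wy":0.1,"wz":28.4,"tx":-37,"ty":-40,"tz":8,"gripper":0.6},{"wx":0.3,"wy":0.1,"wz":28.4,"tx":-37,"ty":-40,"tz":8,"gripper":0.6},{"wx":0.3,"wy":0.1,"wz":28.4,"tx":-37,"ty":-40,"tz":8,"gripper":0.6}]' | tail -5 | head -1
python3 -m creep '[{"wx":0.3,"wy":0.1,"wz":28.4,"tx":-51,"ty":-18,"tz":8,"gripper":0.6},{"wx":0.3,"wy":0.1,"wz":28.4,"tx":-51,"ty":-18,"tz":8,"gripper":0.6},{"wx":0.3,"wy":0.1,"wz":28.4,"tx":-51,"ty":-18,"tz":8,"gripper":0.6},{"wx":0.3,"wy":0.1,"wz":28.4,"tx":-51,"ty":-18,"tz":8,"gripper":0.6}]' | tail -5 | head -1
python3 -m creep '[{"wx":0.3,"wy":0.1,"wz":28.4,"tx":-54,"ty":9,"tz":8,"gripper":0.6},{"wx":0.3,"wy":0.1,"wz":28.4,"tx":-54,"ty":9,"tz":8,"gripper":0.6},{"wx":0.3,"wy":0.1,"wz":28.4,"tx":-54,"ty":9,"tz":8,"gripper":0.6},{"wx":0.3,"wy":0.1,"wz":28.4,"tx":-54,"ty":9,"tz":8,"gripper":0.6},{"wx":0.3,"wy":0.1,"wz":28.4,"tx":-54,"ty":9,"tz":8,"gripper":0.6}]'
python3 - <<'E'
from h import *
im,d,W=cam("wrist","pics/w3.png"); print(get_obs()["qpos"].round(1))
c=(.491,-.202); print(rect(W,c,.015,.03,.055))
for r in nets.place_of("cart_a","wrist")[:6]: print(np.round(r["point"],3),round(r["confidence"],2))
E
```

```text
tool_pos: [0.5463, 0.0157, 0.2837]
tool_pos: [0.5343, -0.0373, 0.2755]
tool_pos: [0.5229, -0.0905, 0.2675]
tool_pos: [0.511, -0.1432, 0.2597]
time_s: 8.05
tool_pos: [0.4999, -0.1955, 0.2518]
tool_rot: [-179.9, -0.1, 39.7]
force: [-0.6, 0.5, -0.1]
grip_width: 0.0694
grasp_force: 0.0
[-24.7   3.8  45.7  98.2  -2.9  79.2 -28.4]
[ 492.  -203.3   80.5   42.5   40.  1830.    23.9]
[0.526 0.036 0.032] 0.6
[ 0.492 -0.202  0.014] 0.58
[ 0.479 -0.42   0.016] 0.5
```

```bash
python3 - <<'E'
from h import *
s=calls((.4917,-.2028,.06),(180,0,39.9),vmax=41)
calls((.4917,-.2028,.008),(180,0,39.9),s)
E
```

```text
rows 4.7
 t [-12.2   0.6 191.9] w [-0.1 -0.1  0.2]
rows 1.4
 t [ 0. -0. 52.] w [0. 0. 0.]
```

```bash
python3 -m creep '[{"wx":-0.1,"wy":-0.1,"wz":-0.2,"tx":-12,"ty":0.6,"tz":192,"gripper":0.6},{"wx":-0.1,"wy":-0.1,"wz":-0.2,"tx":-12,"ty":0.6,"tz":192,"gripper":0.6},{"wx":-0.1,"wy":-0.1,"wz":-0.2,"tx":-12,"ty":0.6,"tz":192,"gripper":0.6},{"wx":-0.1,"wy":-0.1,"wz":-0.2,"tx":-12,"ty":0.6,"tz":192,"gripper":0.6},{"wx":-0.1,"wy":-0.1,"wz":-0.2,"tx":-12,"ty":0.6,"tz":192,"gripper":0.6}]'
python3 -m creep '[{"wx":0,"wy":0,"wz":0,"tx":0,"ty":0,"tz":30,"gripper":0.6},{"wx":0,"wy":0,"wz":0,"tx":0,"ty":0,"tz":52,"gripper":0.6},{"wx":0,"wy":0,"wz":0,"tx":0,"ty":0,"tz":52,"gripper":0.6},{"wx":0,"wy":0,"wz":0,"tx":0,"ty":0,"tz":52,"gripper":-0.5},{"wx":0,"wy":0,"wz":0,"tx":0,"ty":0,"tz":52,"gripper":-1}]' 25
python3 -m creep '[{"wx":0,"wy":0,"wz":0,"tx":0,"ty":0,"tz":0,"gripper":-1},{"wx":0,"wy":0,"wz":0,"tx":0,"ty":0,"tz":0,"gripper":-1},{"wx":0,"wy":0,"wz":0,"tx":0,"ty":0,"tz":0,"gripper":-1},{"wx":0,"wy":0,"wz":0,"tx":0,"ty":0,"tz":0,"gripper":-1}]' 25
```

```text
time_s: 8.57
tool_pos: [0.4897, -0.2019, 0.0563]
tool_rot: [-179.9, 0.1, 40.3]
force: [-0.9, 0.1, 0.6]
grip_width: 0.0698
grasp_force: 0.0
time_s: 8.98
tool_pos: [0.4935, -0.2036, 0.0096]
tool_rot: [179.8, -0.1, 40.2]
force: [-0.5, 0.4, 0.3]
grip_width: 0.0628
grasp_force: 0.0
time_s: 9.32
tool_pos: [0.4933, -0.2033, 0.0094]
tool_rot: [179.9, -0.1, 40.1]
force: [-0.2, 0.6, 4.2]
grip_width: 0.0418
grasp_force: 25.0
```

```bash
python3 - <<'E'
from h import *
s=calls((.4933,-.2033,.14),(180,0,40.1))
s=calls((.5276,-.0333,.10),(180,0,2.6),s)
s=calls((.5276,-.0333,.045),(180,0,2.6),s)
E
```

```text
rows 3.6
 t [   0.3    0.3 -130.6] w [ 0.1 -0.1  0. ]
rows 5.3
 t [ 67.9 -54.   20. ] w [-0.  -0.  18.8]
 t [ 46.9 -72.9  20. ] w [-0.  -0.  18.8]
rows 1.5
 t [ 0. -0. 55.] w [0. 0. 0.]
```

```bash
python3 -m creep '[{"wx":0,"wy":0,"wz":0,"tx":0,"ty":0,"tz":-25,"gripper":-1},{"wx":0,"wy":0,"wz":0,"tx":0,"ty":0,"tz":-60,"gripper":-1},{"wx":0,"wy":0,"wz":0,"tx":0,"ty":0,"tz":-95,"gripper":-1},{"wx":0,"wy":0,"wz":0,"tx":0,"ty":0,"tz":-131,"gripper":-1},{"wx":0,"wy":0,"wz":0,"tx":0,"ty":0,"tz":-131,"gripper":-1}]' 25
python3 -m creep '[{"wx":0,"wy":0,"wz":5,"tx":17,"ty":-13,"tz":5,"gripper":-1},{"wx":0,"wy":0,"wz":10,"tx":34,"ty":-27,"tz":10,"gripper":-1},{"wx":0,"wy":0,"wz":15,"tx":51,"ty":-40,"tz":15,"gripper":-1},{"wx":0,"wy":0,"wz":18.8,"tx":68,"ty":-54,"tz":20,"gripper":-1}]' 25 | sed -n 2,3p
python3 -m creep '[{"wx":0,"wy":0,"wz":5,"tx":12,"ty":-18,"tz":5,"gripper":-1},{"wx":0,"wy":0,"wz":10,"tx":24,"ty":-36,"tz":10,"gripper":-1},{"wx":0,"wy":0,"wz":15,"tx":36,"ty":-55,"tz":15,"gripper":-1},{"wx":0,"wy":0,"wz":18.8,"tx":47,"ty":-73,"tz":20,"gripper":-1},{"wx":0,"wy":0,"wz":18.8,"tx":47,"ty":-73,"tz":20,"gripper":-1}]' 25
python3 -m creep '[{"wx":0,"wy":0,"wz":0,"tx":0,"ty":0,"tz":0,"gripper":-1},{"wx":0,"wy":0,"wz":0,"tx":0,"ty":0,"tz":0,"gripper":-1}]' 25
python3 - <<'E'
from h import *
calls((.5276,-.0333,.045),(180,0,2.6))
im,d,W=cam("wrist","pics/w4.png")
E
```

```text
time_s: 9.73
tool_pos: [0.4965, -0.2052, 0.1463]
tool_rot: [179.4, -0.5, 40.1]
force: [1.3, -0.5, -0.9]
grip_width: 0.0415
grasp_force: 25.0
tool_pos: [0.5098, -0.1173, 0.1192]
tool_rot: [179.9, -0.1, 21.0]
time_s: 10.48
tool_pos: [0.5269, -0.0276, 0.0981]
tool_rot: [-179.9, -0.0, 2.8]
force: [-0.0, 0.5, 0.2]
grip_width: 0.0416
grasp_force: 25.0
time_s: 10.65
tool_pos: [0.5268, -0.034, 0.0993]
tool_rot: [179.9, -0.1, 2.5]
force: [-0.4, 0.4, -0.6]
grip_width: 0.0414
grasp_force: 25.0
rows 1.5
 t [ 0.8 -0.7 54.3] w [ 0.1 -0.1 -0.1]
```

View pics/w4.png

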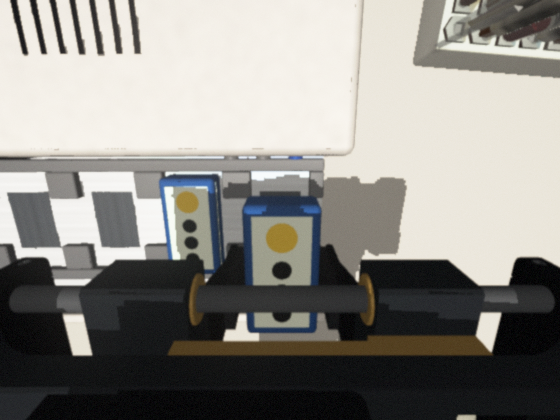

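Cartridge held label up at (282,270), above the empty end pocket. I'll lower it.

```bash
python3 -m creep '[{"wx":0,"wy":0,"wz":0,"tx":1,"ty":-0.7,"tz":20,"gripper":-1},{"wx":0,"wy":0,"wz":0,"tx":1,"ty":-0.7,"tz":38,"gripper":-1},{"wx":0,"wy":0,"wz":0,"tx":1,"ty":-0.7,"tz":50,"gripper":-1},{"wx":0,"wy":0,"wz":0,"tx":1,"ty":-0.7,"tz":58,"gripper":-1},{"wx":0,"wy":0,"wz":0,"tx":1,"ty":-0.7,"tz":58,"gripper":-1}]' 25
python3 -m creep '[{"wx":0,"wy":0,"wz":0,"tx":0,"ty":0,"tz":3,"gripper":-1},{"wx":0,"wy":0,"wz":0,"tx":0,"ty":0,"tz":6,"gripper":-1},{"wx":0,"wy":0,"wz":0,"tx":0,"ty":0,"tz":9,"gripper":-1},{"wx":0,"wy":0,"wz":0,"tx":0,"ty":0,"tz":11,"gripper":-1},{"wx":0,"wy":0,"wz":0,"tx":0,"ty":0,"tz":11,"gripper":-1}]' 25
```

```text
time_s: 11.12
tool_pos: [0.5266, -0.0333, 0.0398]
tool_rot: [179.9, 0.1, 2.4]
force: [0.3, 0.4, -1.2]
grip_width: 0.0417
grasp_force: 25.0
time_s: 11.53
tool_pos: [0.5279, -0.0323, 0.0301]
tool_rot: [180.0, -0.1, 2.5]
force: [-0.5, 0.4, 0.1]
grip_width: 0.042
grasp_force: 25.0
```

```bash
python3 -m creep '[{"wx":0,"wy":0,"wz":0,"tx":0,"ty":0,"tz":0,"gripper":0.2},{"wx":0,"wy":0,"wz":0,"tx":0,"ty":0,"tz":0,"gripper":0.2},{"wx":0,"wy":0,"wz":0,"tx":0,"ty":0,"tz":0,"gripper":0.2},{"wx":0,"wy":0,"wz":0,"tx":0,"ty":0,"tz":-25,"gripper":0.2},{"wx":0,"wy":0,"wz":0,"tx":0,"ty":0,"tz":-60,"gripper":0.2}]' 25 | tail -2
python3 -m creep '[{"wx":0,"wy":0,"wz":0,"tx":0,"ty":0,"tz":-40,"gripper":0.2},{"wx":0,"wy":0,"wz":0,"tx":0,"ty":0,"tz":-80,"gripper":0.2},{"wx":0,"wy":0,"wz":0,"tx":0,"ty":0,"tz":-120,"gripper":0.2},{"wx":0,"wy":0,"wz":0,"tx":0,"ty":0,"tz":-160,"gripper":0.2},{"wx":0,"wy":0,"wz":0,"tx":0,"ty":0,"tz":-160,"gripper":0.2}]'
python3 - <<'E'
from h import *
im,d,W=cam("wrist")
print(rect(W,(.5267,-.033),.037,.051,.03),rect(W,(.5267,-.033),.037,.051,.05),rect(W,(.524,.0365),.037,.051,.05))
calls((.50,-.41,.25),(180,0,-15.4))
E
```

```text
grip_width: 0.0519
grasp_force: 0.0
time_s: 12.37
tool_pos: [0.532, -0.0327, 0.2586]
tool_rot: [-179.9, -0.9, 2.5]
force: [0.7, -0.1, 0.8]
grip_width: 0.0518
grasp_force: 0.0
[ 526.6  -33.2   59.7   41.7    3.6 1319.    44. ] [ 526.5  -18.7   80.8   70.7    3.5 1992.    43.9] [ 525.1   22.6   80.2   69.7    3.  1978.    43.9]
rows 10.5
 t [-15.6 125.3   1.4] w [-0.1 -0.2  6. ]
 t [ -2.5 126.2   1.5] w [-0.1 -0.2  6. ]
 t [ 10.6 125.8   1.6] w [-0.1 -0.2  6. ]
```

Seated: the top is at 44 mm and it is centred. Next is the far face-down cartridge.

```bash
python3 -m creep '[{"wx":0,"wy":0,"wz":6,"tx":-16,"ty":125,"tz":1,"gripper":0.6},{"wx":0,"wy":0,"wz":6,"tx":-16,"ty":125,"tz":1,"gripper":0.6},{"wx":0,"wy":0,"wz":6,"tx":-16,"ty":125,"tz":1,"gripper":0.6},{"wx":0,"wy":0,"wz":6,"tx":-16,"ty":125,"tz":1,"gripper":0.6}]' 25 | sed -n 2p
python3 -m creep '[{"wx":0,"wy":0,"wz":6,"tx":-3,"ty":126,"tz":1,"gripper":0.6},{"wx":0,"wy":0,"wz":6,"tx":-3,"ty":126,"tz":1,"gripper":0.6},{"wx":0,"wy":0,"wz":6,"tx":-3,"ty":126,"tz":1,"gripper":0.6},{"wx":0,"wy":0,"wz":6,"tx":-3,"ty":126,"tz":1,"gripper":0.6}]' 25 | sed -n 2p
python3 -m creep '[{"wx":0,"wy":0,"wz":6,"tx":11,"ty":126,"tz":1,"gripper":0.6},{"wx":0,"wy":0,"wz":6,"tx":11,"ty":126,"tz":1,"gripper":0.6},{"wx":0,"wy":0,"wz":6,"tx":11,"ty":126,"tz":1,"gripper":0.6},{"wx":0,"wy":0,"wz":6,"tx":11,"ty":126,"tz":1,"gripper":0.6},{"wx":0,"wy":0,"wz":6,"tx":11,"ty":126,"tz":1,"gripper":0.6}]' 25
python3 - <<'E'
from h import *
im,d,W=cam("wrist","pics/w5.png"); print(get_obs()["qpos"].round(1))
print(rect(W,(.476,-.422),.015,.03,.065)); print(rect(W,(.476,-.422),.015,.03,.055))
for r in nets.place_of("cart_a","wrist")[:6]: print(np.round(r["point"],3),round(r["confidence"],2))
E
```

```text
tool_pos: [0.5141, -0.168, 0.249]
tool_pos: [0.5018, -0.2933, 0.2478]
time_s: 13.5
tool_pos: [0.4931, -0.4132, 0.2459]
tool_rot: [179.9, 0.1, -16.0]
force: [0.5, 0.9, 1.3]
grip_width: 0.0699
grasp_force: 0.0
[ -4.9  24.5  57.3  83.9 -20.5  82.8 -53.1]
[ 478.4 -424.5   79.6   41.1  -14.5 1841.    23.9]
[ 478.4 -424.5   79.6   41.1  -14.5 1841.    23.9]
[ 0.527 -0.031  0.031] 0.94
[ 0.475 -0.417  0.01 ] 0.66
```

```bash
python3 - <<'E'
from h import *
s=calls((.4975,-.4295,.06),(180,0,-15))
E
```

```text
rows 5.2
 t [ 3.3  9.9 93.2] w [-0.  -0.  -0.3]
 t [ 3.3  9.9 93.2] w [-0.  -0.  -0.3]
```

View pics/w5.png

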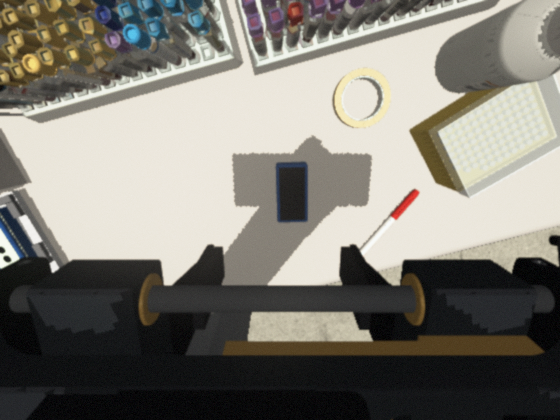

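The black face-down cartridge is at (292,192). The marker at (390,220) and the tape at (362,98) are clear of the fingers.

```bash
python3 -m creep '[{"wx":0,"wy":0,"wz":-0.5,"tx":7,"ty":20,"tz":40,"gripper":0.5},{"wx":0,"wy":0,"wz":-0.5,"tx":7,"ty":20,"tz":80,"gripper":0.5},{"wx":0,"wy":0,"wz":-0.5,"tx":7,"ty":20,"tz":120,"gripper":0.5},{"wx":0,"wy":0,"wz":-0.5,"tx":7,"ty":20,"tz":155,"gripper":0.5},{"wx":0,"wy":0,"wz":-0.5,"tx":7,"ty":20,"tz":186,"gripper":0.5}]' 25
python3 -m creep '[{"wx":0,"wy":0,"wz":0,"tx":0,"ty":0,"tz":0,"gripper":0.5},{"wx":0,"wy":0,"wz":0,"tx":0,"ty":0,"tz":0,"gripper":0.5}]' 25
python3 - <<'E'
from h import *
s=calls((.4975,-.4295,.008),(180,0,-15))
E
```

```text
time_s: 14.02
tool_pos: [0.4993, -0.4268, 0.0586]
tool_rot: [-179.9, -0.0, -14.8]
force: [0.8, -0.1, 0.3]
grip_width: 0.0656
grasp_force: 0.0
time_s: 14.18
tool_pos: [0.4988, -0.4276, 0.0604]
tool_rot: [-179.9, 0.1, -14.8]
force: [-0.4, 0.2, 0.1]
grip_width: 0.0657
grasp_force: 0.0
rows 1.5
 t [-0.7  2.2 52.4] w [-0.1  0.1  0.2]
```

```bash
python3 -m creep '[{"wx":0,"wy":0,"wz":0,"tx":-0.7,"ty":2.2,"tz":26,"gripper":0.5},{"wx":0,"wy":0,"wz":0,"tx":-0.7,"ty":2.2,"tz":52,"gripper":0.5},{"wx":0,"wy":0,"wz":0,"tx":-0.7,"ty":2.2,"tz":52,"gripper":0.5},{"wx":0,"wy":0,"wz":0,"tx":-0.7,"ty":2.2,"tz":52,"gripper":-0.5},{"wx":0,"wy":0,"wz":0,"tx":-0.7,"ty":2.2,"tz":52,"gripper":-1}]' 30
python3 -m creep '[{"wx":0,"wy":0,"wz":0,"tx":0,"ty":0,"tz":0,"gripper":-1},{"wx":0,"wy":0,"wz":0,"tx":0,"ty":0,"tz":0,"gripper":-1},{"wx":0,"wy":0,"wz":0,"tx":0,"ty":0,"tz":0,"gripper":-1},{"wx":0,"wy":0,"wz":0,"tx":0,"ty":0,"tz":0,"gripper":-1}]' 30
python3 -m creep '[{"wx":0,"wy":0,"wz":0,"tx":0,"ty":0,"tz":-25,"gripper":-1},{"wx":0,"wy":0,"wz":0,"tx":0,"ty":0,"tz":-60,"gripper":-1},{"wx":0,"wy":0,"wz":0,"tx":0,"ty":0,"tz":-95,"gripper":-1},{"wx":0,"wy":0,"wz":0,"tx":0,"ty":0,"tz":-130,"gripper":-1},{"wx":0,"wy":0,"wz":0,"tx":0,"ty":0,"tz":-150,"gripper":-1}]' 30
python3 - <<'E'
from h import *
s=calls((.50,-.19,.16),(180,0,-21))
E
```

```text
time_s: 14.6
tool_pos: [0.4988, -0.4336, 0.0126]
tool_rot: [179.9, -0.3, -14.9]
force: [0.6, -0.2, -0.1]
grip_width: 0.0586
grasp_force: 0.0
time_s: 14.93
tool_pos: [0.4981, -0.4332, 0.0113]
tool_rot: [180.0, -0.2, -15.0]
force: [-0.5, 1.3, 7.5]
grip_width: 0.0421
grasp_force: 29.8
time_s: 15.35
tool_pos: [0.4974, -0.4342, 0.164]
tool_rot: [179.9, -0.3, -15.0]
force: [1.1, -1.4, -0.2]
grip_width: 0.0416
grasp_force: 29.8
rows 6.8
 t [ -30.4 -118.3    1.5] w [ 0.1 -0.2  3. ]
 t [ -36.5 -116.5    1.7] w [ 0.1 -0.2  3. ]
```

```bash
python3 -m creep '[{"wx":0,"wy":0,"wz":3,"tx":-30,"ty":-118,"tz":0,"gripper":-1},{"wx":0,"wy":0,"wz":3,"tx":-30,"ty":-118,"tz":0,"gripper":-1},{"wx":0,"wy":0,"wz":3,"tx":-30,"ty":-118,"tz":0,"gripper":-1},{"wx":0,"wy":0,"wz":3,"tx":-30,"ty":-118,"tz":0,"gripper":-1},{"wx":0,"wy":0,"wz":3,"tx":-30,"ty":-118,"tz":0,"gripper":-1}]' 30 | sed -n 2,3p
python3 -m creep '[{"wx":0,"wy":0,"wz":3,"tx":0,"ty":-110,"tz":0,"gripper":-1},{"wx":0,"wy":0,"wz":3,"tx":0,"ty":-110,"tz":0,"gripper":-1},{"wx":0,"wy":0,"wz":3,"tx":0,"ty":-110,"tz":0,"gripper":-1},{"wx":0,"wy":0,"wz":3,"tx":0,"ty":-110,"tz":0,"gripper":-1},{"wx":0,"wy":0,"wz":3,"tx":0,"ty":-110,"tz":0,"gripper":-1}]' 30 | sed -n 2,3p
python3 -m creep '[{"wx":0,"wy":7,"wz":0,"tx":0,"ty":0,"tz":0,"gripper":-1},{"wx":0,"wy":14,"wz":0,"tx":0,"ty":0,"tz":0,"gripper":-1},{"wx":0,"wy":21,"wz":0,"tx":0,"ty":0,"tz":0,"gripper":-1},{"wx":0,"wy":28,"wz":0,"tx":0,"ty":0,"tz":0,"gripper":-1},{"wx":0,"wy":35,"wz":0,"tx":0,"ty":0,"tz":0,"gripper":-1}]' 30
python3 - <<'E'
from h import *
print(get_obs()["qpos"].round(1)); im,d,W=cam("scene","pics/s2.png")
for y in np.arange(-.45,-.05,.04):
    m=(abs(W[...,1]-y)<.02)&(W[...,2]>.03)&(W[...,2]<.12)&(W[...,0]>.56)&(W[...,0]<1)
    print(round(y,2),np.percentile(W[m][:,0],2).round(3) if m.sum() else None,end="; ")
E
```

```text
tool_pos: [0.4999, -0.3068, 0.1593]
tool_rot: [-179.9, -0.1, -17.6]
tool_pos: [0.5329, -0.2058, 0.1595]
tool_rot: [180.0, -0.1, -20.9]
time_s: 16.6
tool_pos: [0.5334, -0.2073, 0.1612]
tool_rot: [-179.8, -31.2, -21.2]
force: [-10.3, 10.0, 17.8]
grip_width: 0.0416
grasp_force: 30.0
[ -34.1  -17.3   45.9  127.9   28.    35.6 -116. ]
-0.45 0.638; -0.41 0.637; -0.37 0.656; -0.33 0.658; -0.29 0.658; -0.25 0.659; -0.21 0.661; -0.17 0.663; -0.13 0.663; -0.09 0.59;
```

```bash
python3 -m creep '[{"wx":0,"wy":-8,"wz":0,"tx":0,"ty":0,"tz":0,"gripper":-1},{"wx":0,"wy":-15,"wz":0,"tx":0,"ty":0,"tz":0,"gripper":-1},{"wx":0,"wy":-22,"wz":0,"tx":0,"ty":0,"tz":0,"gripper":-1},{"wx":0,"wy":-28,"wz":0,"tx":0,"ty":0,"tz":0,"gripper":-1},{"wx":0,"wy":-31,"wz":0,"tx":0,"ty":0,"tz":0,"gripper":-1}]' 30 | sed -n 2,4p
python3 -m creep '[{"wx":0,"wy":0,"wz":-7,"tx":0,"ty":0,"tz":0,"gripper":-1},{"wx":0,"wy":0,"wz":-14,"tx":0,"ty":0,"tz":0,"gripper":-1},{"wx":0,"wy":0,"wz":-21,"tx":0,"ty":0,"tz":0,"gripper":-1},{"wx":0,"wy":0,"wz":-28,"tx":0,"ty":0,"tz":0,"gripper":-1},{"wx":0,"wy":0,"wz":-31,"tx":0,"ty":0,"tz":0,"gripper":-1}]' 30 | sed -n 2,4p
python3 -m creep '[{"wx":0,"wy":0,"wz":-7,"tx":0,"ty":0,"tz":0,"gripper":-1},{"wx":0,"wy":0,"wz":-14,"tx":0,"ty":0,"tz":0,"gripper":-1},{"wx":0,"wy":0,"wz":-21,"tx":0,"ty":0,"tz":0,"gripper":-1},{"wx":0,"wy":0,"wz":-28,"tx":0,"ty":0,"tz":0,"gripper":-1},{"wx":0,"wy":0,"wz":-30,"tx":0,"ty":0,"tz":0,"gripper":-1}]' 30 | sed -n 2,4p
python3 -m creep '[{"wx":0,"wy":0,"wz":-7,"tx":0,"ty":0,"tz":0,"gripper":-1},{"wx":0,"wy":0,"wz":-14,"tx":0,"ty":0,"tz":0,"gripper":-1},{"wx":0,"wy":0,"wz":-21,"tx":0,"ty":0,"tz":0,"gripper":-1},{"wx":0,"wy":0,"wz":-28,"tx":0,"ty":0,"tz":0,"gripper":-1},{"wx":0,"wy":0,"wz":-30,"tx":0,"ty":0,"tz":0,"gripper":-1}]' 30 | sed -n 2,4p
python3 -c "
from h import *
print(get_obs()['qpos'].round(1))"
```

```text
tool_pos: [0.5339, -0.2075, 0.1619]
tool_rot: [-180.0, 0.3, -21.0]
force: [-0.7, -0.4, 2.1]
tool_pos: [0.5322, -0.2097, 0.1601]
tool_rot: [180.0, 0.3, 10.0]
force: [1.1, -0.2, -0.6]
tool_pos: [0.5322, -0.2093, 0.1604]
tool_rot: [-179.8, 0.2, 40.1]
force: [-0.5, 1.1, -0.2]
tool_pos: [0.5322, -0.2094, 0.1603]
tool_rot: [-179.7, 0.1, 70.0]
force: [0.9, -0.1, 0.1]
[-21.8  14.4  47.1 100.5 -11.   70.2   8.3]
```

Now tilt sideways in free air, to test reach.

```bash
python3 -m creep '[{"wx":0,"wy":7,"wz":0,"tx":0,"ty":0,"tz":0,"gripper":-1},{"wx":0,"wy":14,"wz":0,"tx":0,"ty":0,"tz":0,"gripper":-1},{"wx":0,"wy":21,"wz":0,"tx":0,"ty":0,"tz":0,"gripper":-1},{"wx":0,"wy":28,"wz":0,"tx":0,"ty":0,"tz":0,"gripper":-1},{"wx":0,"wy":30,"wz":0,"tx":0,"ty":0,"tz":0,"gripper":-1}]' 30 | sed -n 2,4p
python3 -m creep '[{"wx":0,"wy":7,"wz":0,"tx":0,"ty":0,"tz":0,"gripper":-1},{"wx":0,"wy":14,"wz":0,"tx":0,"ty":0,"tz":0,"gripper":-1},{"wx":0,"wy":21,"wz":0,"tx":0,"ty":0,"tz":0,"gripper":-1},{"wx":0,"wy":28,"wz":0,"tx":0,"ty":0,"tz":0,"gripper":-1},{"wx":0,"wy":30,"wz":0,"tx":0,"ty":0,"tz":0,"gripper":-1}]' 30 | sed -n 2,4p
python3 -c "
from h import *
print(get_obs()['qpos'].round(1))"
```

```text
tool_pos: [0.5299, -0.2144, 0.159]
tool_rot: [-179.8, -30.0, 69.2]
force: [-0.6, -0.6, -1.6]
tool_pos: [0.5298, -0.2119, 0.1556]
tool_rot: [-179.0, -60.0, 68.6]
force: [-1.4, 0.7, -0.7]
[ 21.5  36.8  35.7  95.5 -63.3 103.5  53. ]
```

```bash
python3 -m creep '[{"wx":0,"wy":6,"wz":0,"tx":0,"ty":0,"tz":0,"gripper":-1},{"wx":0,"wy":12,"wz":0,"tx":0,"ty":0,"tz":0,"gripper":-1},{"wx":0,"wy":19,"wz":0,"tx":0,"ty":0,"tz":0,"gripper":-1},{"wx":0,"wy":19,"wz":0,"tx":0,"ty":0,"tz":0,"gripper":-1}]' 30 | sed -n 2,6p
python3 -c "
from h import *
print(get_obs()['qpos'].round(1)); im,d,W=cam('scene')
cv2.imwrite('pics/s3.png',cv2.resize(im[120:330,120:500],None,fx=2,fy=2,interpolation=cv2.INTER_CUBIC)[:,:,::-1])"
```

```text
tool_pos: [0.5304, -0.2081, 0.1529]
tool_rot: [-175.6, -79.0, 65.4]
force: [-0.7, 0.2, -2.0]
grip_width: 0.0417
grasp_force: 30.0
[ 30.7  47.   27.9  92.9 -71.8 114.9  57.9]
```

View pics/s3.png

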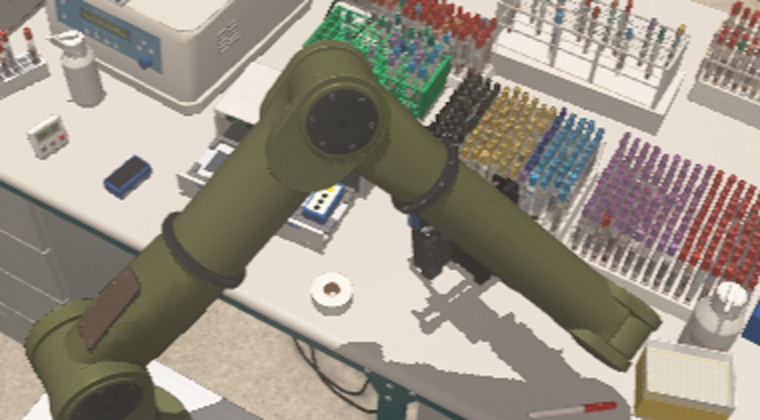

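```bash
python3 -c "
from h import *
im,d,W=cam('scene')
for u,v in [(435,290),(420,300),(432,302),(400,270),(385,250),(340,240),(330,255),(360,255),(445,280)]: print(u,v,W[v,u].round(3),im[v,u])
hsv=cv2.cvtColor(im,cv2.COLOR_RGB2HSV)
for y in np.arange(-.6,-.1,.05):
  m=(abs(W[...,1]-y)<.02)&(W[...,2]>.17)&(W[...,0]<.75)
  print(round(y,2),m.sum(),W[m].min(0).round(3) if m.any() else '',W[m].max(0).round(3) if m.any() else '')
"
```

```text
435 290 [ 0.38  -0.571  0.245] [101  98  71]
420 300 [ 0.489 -0.544  0.002] [233 224 213]
432 302 [ 0.355 -0.576  0.227] [87 84 61]
400 270 [ 0.341 -0.478  0.317] [82 80 59]
385 250 [ 0.328 -0.432  0.386] [94 93 66]
340 240 [ 0.428 -0.282  0.205] [63 60 57]
330 255 [ 0.502 -0.23  -0.003] [120 112 106]
360 255 [ 0.428 -0.348  0.178] [58 54 51]
445 280 [ 0.408 -0.583  0.263] [97 94 68]
-0.6 110 [ 0.36  -0.597  0.205] [ 0.436 -0.58   0.275]
-0.55 1572 [-0.381 -0.57   0.195] [ 0.431 -0.53   1.353]
-0.5 614 [ 0.338 -0.52   0.194] [ 0.42  -0.48   0.352]
-0.45 634 [ 0.317 -0.47   0.27 ] [ 0.401 -0.43   0.401]
-0.4 689 [ 0.3  -0.42  0.17] [ 0.431 -0.38   0.452]
-0.35 833 [ 0.283 -0.37   0.17 ] [ 0.583 -0.33   0.497]
-0.3 1012 [ 0.263 -0.32   0.17 ] [ 0.59  -0.28   0.548]
-0.25 1217 [ 0.231 -0.27   0.172] [ 0.457 -0.23   0.625]
-0.2 1655 [ 0.174 -0.22   0.458] [ 0.357 -0.18   0.637]
-0.15 2076 [ 0.089 -0.17   0.368] [ 0.349 -0.13   0.616]
```

```bash
python3 - <<'E'
from h import *
p,R=pose(); rpy=get_obs()["tool_rot"]
for r in nets.place_of("labels","scene")[:1]: print(r)
s=calls((.515,-.14,.11),rpy); calls((.515,-.14,.0645),rpy,s)
E
```

```text
{'point': [0.3849, -0.1313, 0.0004], 'confidence': 0.67}
rows 2.4
 t [-37.5 -39.6  65.9] w [-0.   0.   0.2]
rows 1.3
 t [-44.6   0.3   8.9] w [0. 0. 0.]
```

```bash
python3 -m creep '[{"wx":0,"wy":0,"wz":0,"tx":-12,"ty":-13,"tz":22,"gripper":-1},{"wx":0,"wy":0,"wz":0,"tx":-25,"ty":-26,"tz":44,"gripper":-1},{"wx":0,"wy":0,"wz":0,"tx":-37,"ty":-40,"tz":66,"gripper":-1},{"wx":0,"wy":0,"wz":0,"tx":-37,"ty":-40,"tz":66,"gripper":-1}]' 30
python3 -m creep '[{"wx":0,"wy":0,"wz":0,"tx":-12,"ty":0,"tz":2,"gripper":-1},{"wx":0,"wy":0,"wz":0,"tx":-24,"ty":0,"tz":5,"gripper":-1},{"wx":0,"wy":0,"wz":0,"tx":-35,"ty":0,"tz":7,"gripper":-1},{"wx":0,"wy":0,"wz":0,"tx":-35,"ty":0,"tz":7,"gripper":-1}]' 30
python3 -c "
from h import *
print(get_obs()['qpos'].round(1));p,R=pose();print(p.round(4)*1e3,R.round(3)); im,d,W=cam('scene')
cv2.imwrite('pics/s4.png',cv2.resize(im[120:330,120:500],None,fx=2,fy=2,interpolation=cv2.INTER_CUBIC)[:,:,::-1])"
```

```text
time_s: 19.97
tool_pos: [0.5135, -0.1337, 0.1105]
tool_rot: [-178.3, -78.9, 68.5]
force: [0.4, 0.8, -0.9]
grip_width: 0.0418
grasp_force: 30.0
time_s: 20.3
tool_pos: [0.5141, -0.1388, 0.0725]
tool_rot: [-178.1, -78.8, 68.1]
force: [-0.7, 0.0, -0.4]
grip_width: 0.0416
grasp_force: 30.0
[ 27.5  49.6  25.8 101.6 -72.1 108.2  67.5]
[ 514.1 -138.8   72.5] [[ 0.073  0.939  0.336]
 [ 0.18  -0.344  0.922]
 [ 0.981 -0.006 -0.194]]
```

View pics/s4.png

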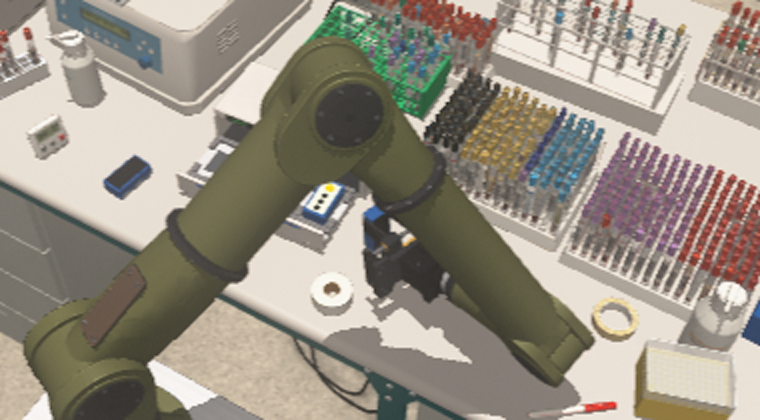

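The cartridge is held on end at about (375,225) with the wrist clear. I'll tilt a little more, set it down and release.

```bash
python3 -m creep '[{"wx":0,"wy":6,"wz":0,"tx":0,"ty":0,"tz":0,"gripper":-1},{"wx":0,"wy":7,"wz":0,"tx":0,"ty":0,"tz":0,"gripper":-1},{"wx":0,"wy":7,"wz":0,"tx":-7,"ty":0,"tz":0,"gripper":-1},{"wx":0,"wy":7,"wz":0,"tx":-8,"ty":0,"tz":0,"gripper":-1},{"wx":0,"wy":7,"wz":0,"tx":-8,"ty":0,"tz":0,"gripper":-1}]' 30
python3 -c "
from h import *
print(get_obs()['qpos'].round(1));p,R=pose();print(p.round(4)*1e3,R.round(3))"
```

```text
time_s: 20.77
tool_pos: [0.5136, -0.1403, 0.0666]
tool_rot: [-176.1, -85.8, 65.9]
force: [0.1, 0.5, -0.3]
grip_width: 0.0416
grasp_force: 30.0
[ 30.6  54.7  22.6  99.4 -73.8 112.5  69.7]
[ 513.6 -140.3   66.6] [[ 0.03   0.939  0.343]
 [ 0.067 -0.344  0.937]
 [ 0.997 -0.005 -0.073]]
```

```bash
python3 -m creep '[{"wx":0,"wy":0,"wz":0,"tx":-2,"ty":0,"tz":0,"gripper":-1},{"wx":0,"wy":0,"wz":0,"tx":-4,"ty":0,"tz":0,"gripper":-1},{"wx":0,"wy":0,"wz":0,"tx":-5,"ty":0,"tz":0,"gripper":-1},{"wx":0,"wy":0,"wz":0,"tx":-5,"ty":0,"tz":0,"gripper":-1}]' 30
python3 -m creep '[{"wx":0,"wy":0,"wz":0,"tx":0,"ty":0,"tz":0,"gripper":0.1},{"wx":0,"wy":0,"wz":0,"tx":0,"ty":0,"tz":0,"gripper":0.2},{"wx":0,"wy":0,"wz":0,"tx":0,"ty":0,"tz":0,"gripper":0.4},{"wx":0,"wy":0,"wz":0,"tx":0,"ty":0,"tz":0,"gripper":0.4},{"wx":0,"wy":0,"wz":0,"tx":0,"ty":0,"tz":0,"gripper":0.4}]' 30
python3 -m creep '[{"wx":0,"wy":0,"wz":0,"tx":0,"ty":0,"tz":-10,"gripper":0.4},{"wx":0,"wy":0,"wz":0,"tx":0,"ty":0,"tz":-30,"gripper":0.4},{"wx":0,"wy":0,"wz":0,"tx":0,"ty":0,"tz":-50,"gripper":0.4},{"wx":0,"wy":0,"wz":0,"tx":0,"ty":0,"tz":-70,"gripper":0.4},{"wx":0,"wy":0,"wz":0,"tx":0,"ty":0,"tz":-80,"gripper":0.4}]' 30
python3 -c "
from h import *
im,d,W=cam('scene')
m=blue(im)&(abs(W[...,0]-.5)<.08)&(abs(W[...,1]+.13)<.06)
q=W[m]; print(m.sum(),q.min(0),q.max(0)); print(rect(W,(.51,-.12),.07,.09,.05))"
```

```text
time_s: 21.1
tool_pos: [0.5138, -0.1403, 0.0634]
tool_rot: [-177.5, -86.0, 67.4]
force: [-0.7, -0.5, 5.0]
grip_width: 0.0417
grasp_force: 30.0
time_s: 21.52
tool_pos: [0.5134, -0.1401, 0.0614]
tool_rot: [-175.6, -85.9, 65.5]
force: [0.2, 0.2, 0.1]
grip_width: 0.0593
grasp_force: 0.0
time_s: 21.93
tool_pos: [0.4848, -0.2183, 0.0671]
tool_rot: [-175.9, -85.8, 65.7]
force: [-0.2, 0.3, 0.3]
grip_width: 0.0613
grasp_force: 0.0Traceback (most recent call last):
  File "<string>", line 5, in <module>
    q=W[m]; print(m.sum(),q.min(0),q.max(0)); print(rect(W,(.51,-.12),.07,.09,.05))
                          ~~~~~^^^
    return umr_minimum(a, axis, None, out, keepdims, initial, where)
ValueError: zero-size array to reduction operation minimum which has no identity
```

```bash
python3 -c "
from h import *
im,d,W=cam('wrist','pics/w6.png')
for zl,zh in((.07,.09),(.03,.07),(.01,.03)):
  m=blue(im)&(abs(W[...,0]-.52)<.08)&(abs(W[...,1]+.13)<.06)&(W[...,2]>zl)&(W[...,2]<zh)
  print(m.sum(),W[m].mean(0) if m.any() else '')
print(rect(W,(.515,-.125),.07,.09,.045))"
```

```text
659 [ 0.51248116 -0.1461985   0.07848663]
328 [ 0.51010196 -0.15027641  0.05174593]
123 [ 0.51112104 -0.15026168  0.01986017]
[ 513.6 -141.9   42.    22.5  -21.4  940.    78. ]
```

View pics/w6.png

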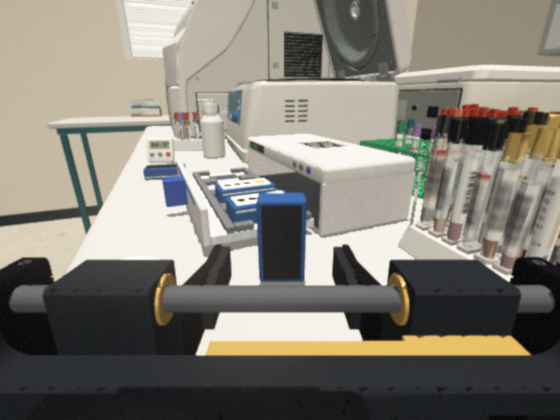

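It stands upright at (513.6,-141.9) with the black face towards the gripper, so it must now tip towards the gripper side. I'll go up, swing the tool over to -25 degrees, and regrip.

```bash
python3 -m creep '[{"wx":0,"wy":0,"wz":0,"tx":40,"ty":0,"tz":0,"gripper":0.4},{"wx":0,"wy":0,"wz":0,"tx":80,"ty":0,"tz":0,"gripper":0.4},{"wx":0,"wy":0,"wz":0,"tx":120,"ty":0,"tz":0,"gripper":0.4},{"wx":0,"wy":0,"wz":0,"tx":120,"ty":0,"tz":0,"gripper":0.4}]' | sed -n 2,4p
python3 -m creep '[{"wx":0,"wy":-7,"wz":0,"tx":0,"ty":0,"tz":0,"gripper":0.4},{"wx":0,"wy":-14,"wz":0,"tx":0,"ty":0,"tz":0,"gripper":0.4},{"wx":0,"wy":-21,"wz":0,"tx":0,"ty":0,"tz":0,"gripper":0.4},{"wx":0,"wy":-28,"wz":0,"tx":0,"ty":0,"tz":0,"gripper":0.4},{"wx":0,"wy":-35,"wz":0,"tx":0,"ty":0,"tz":0,"gripper":0.4}]' | sed -n 2,4p
python3 -m creep '[{"wx":0,"wy":-7,"wz":0,"tx":0,"ty":0,"tz":0,"gripper":0.4},{"wx":0,"wy":-14,"wz":0,"tx":0,"ty":0,"tz":0,"gripper":0.4},{"wx":0,"wy":-21,"wz":0,"tx":0,"ty":0,"tz":0,"gripper":0.4},{"wx":0,"wy":-28,"wz":0,"tx":0,"ty":0,"tz":0,"gripper":0.4},{"wx":0,"wy":-35,"wz":0,"tx":0,"ty":0,"tz":0,"gripper":0.4}]' | sed -n 2,4p
python3 -c "
from h import *
print(get_obs()['qpos'].round(1))
n=np.array([np.cos(np.radians(68.6)),np.sin(np.radians(68.6))]); C=np.array([.5136,-.1419]); T=C+.001*n; print(T)
R=tgt((0,0,0),(180,25,68.6))[1]; q=np.r_[T,.0378]; a=q-R[:,2]*.09
s=calls(a,(180,25,68.6)); calls(q,(180,25,68.6),s)"
```

```text
tool_pos: [0.491, -0.2074, 0.1946]
tool_rot: [175.1, -85.9, 74.9]
force: [0.6, -1.2, -0.6]
tool_pos: [0.4896, -0.2073, 0.1872]
tool_rot: [-179.6, -50.6, 69.6]
force: [1.0, 0.5, 0.2]
tool_pos: [0.49, -0.2067, 0.1882]
tool_rot: [-179.9, -15.6, 69.9]
force: [0.7, 0.7, -0.9]
[  6.2   7.6  26.5 102.6 -19.3  75.1  18.4]
[ 0.51396488 -0.14096894]
rows 5.7
 t [42.7  0.5 47.7] w [  0.  -20.3   0.7]
 t [56.6 -0.1 29.9] w [  0.  -20.3   0.7]
rows 2.5
 t [-0. -0. 90.] w [0. 0. 0.]
```

```bash
python3 -m creep '[{"wx":0,"wy":-7,"wz":0.7,"tx":15,"ty":0,"tz":16,"gripper":0.4},{"wx":0,"wy":-14,"wz":0.7,"tx":30,"ty":0,"tz":32,"gripper":0.4},{"wx":0,"wy":-20.3,"wz":0.7,"tx":43,"ty":0,"tz":48,"gripper":0.4},{"wx":0,"wy":-20.3,"wz":0.7,"tx":43,"ty":0,"tz":48,"gripper":0.4}]' | sed -n 2,4p
python3 -m creep '[{"wx":0,"wy":-7,"wz":0.7,"tx":20,"ty":0,"tz":10,"gripper":0.4},{"wx":0,"wy":-14,"wz":0.7,"tx":40,"ty":0,"tz":20,"gripper":0.4},{"wx":0,"wy":-20.3,"wz":0.7,"tx":57,"ty":0,"tz":30,"gripper":0.4},{"wx":0,"wy":-20.3,"wz":0.7,"tx":57,"ty":0,"tz":30,"gripper":0.4},{"wx":0,"wy":-20.3,"wz":0.7,"tx":57,"ty":0,"tz":30,"gripper":0.4}]' | sed -n 2,4p
python3 -c "
from h import *
print(get_obs()['qpos'].round(1))
n=np.array([np.cos(np.radians(68.6)),np.sin(np.radians(68.6))]); C=np.array([.5136,-.1419]); T=C+.001*n
im,d,W=cam('wrist'); print(rect(W,(.5136,-.142),.07,.09,.045))
calls(np.r_[T,.0378],(180,25,68.6))"
```

```text
tool_pos: [0.5101, -0.1428, 0.1501]
tool_rot: [-179.4, 4.4, 70.4]
force: [-0.3, 2.0, 0.4]
tool_pos: [0.5266, -0.0999, 0.1154]
tool_rot: [-179.4, 24.8, 69.3]
force: [-0.2, -0.9, -0.6]
[-19.7  17.1  15.  102.4  18.3  73.6 -32.8]
[ 516.1 -137.8   42.3   23.7  -19.9 1477.    79.2]
rows 2.5
 t [-3.1  2.5 88.6] w [-0.3 -0.2  0.3]
```

```bash
python3 -c "
from h import *
n=np.array([np.cos(np.radians(69.5)),np.sin(np.radians(69.5))]); C=np.array([.5157,-.1387]); T=C+.001*n
calls(np.r_[T,.0378],(180,25,69.5))"
```

```text
rows 2.4
 t [ 0.3  3.3 87. ] w [-0.7 -0.3 -0.5]
```

```bash
python3 -m creep '[{"wx":-0.7,"wy":-0.3,"wz":-0.5,"tx":0,"ty":3.3,"tz":20,"gripper":0.4},{"wx":-0.7,"wy":-0.3,"wz":-0.5,"tx":0,"ty":3.3,"tz":45,"gripper":0.4},{"wx":-0.7,"wy":-0.3,"wz":-0.5,"tx":0,"ty":3.3,"tz":70,"gripper":0.4},{"wx":-0.7,"wy":-0.3,"wz":-0.5,"tx":0,"ty":3.3,"tz":87,"gripper":0.4},{"wx":-0.7,"wy":-0.3,"wz":-0.5,"tx":0,"ty":3.3,"tz":87,"gripper":0.4}]'
python3 -m creep '[{"wx":0,"wy":0,"wz":0,"tx":0,"ty":0,"tz":0,"gripper":0.1},{"wx":0,"wy":0,"wz":0,"tx":0,"ty":0,"tz":0,"gripper":-1},{"wx":0,"wy":0,"wz":0,"tx":0,"ty":0,"tz":0,"gripper":-1},{"wx":0,"wy":0,"wz":0,"tx":0,"ty":0,"tz":0,"gripper":-1},{"wx":0,"wy":0,"wz":0,"tx":0,"ty":0,"tz":0,"gripper":-1}]' 30
```

```text
time_s: 24.42
tool_pos: [0.5126, -0.1435, 0.0375]
tool_rot: [-180.0, 25.1, 69.0]
force: [-1.0, -0.2, 0.1]
grip_width: 0.0609
grasp_force: 0.0
time_s: 24.83
tool_pos: [0.5179, -0.1395, 0.0407]
tool_rot: [179.6, 24.9, 69.2]
force: [-0.2, 1.2, 4.8]
grip_width: 0.0418
grasp_force: 30.0
```

```bash
python3 -m creep '[{"wx":0,"wy":0,"wz":0,"tx":-12,"ty":0,"tz":-27,"gripper":-1},{"wx":0,"wy":0,"wz":0,"tx":-25,"ty":0,"tz":-54,"gripper":-1},{"wx":0,"wy":0,"wz":0,"tx":-43,"ty":0,"tz":-45,"gripper":-1},{"wx":0,"wy":0,"wz":0,"tx":-61,"ty":0,"tz":-37,"gripper":-1},{"wx":0,"wy":0,"wz":0,"tx":-61,"ty":0,"tz":-37,"gripper":-1}]' | sed -n 2,6p
python3 -m creep '[{"wx":0,"wy":6,"wz":0,"tx":0,"ty":0,"tz":0,"gripper":-1},{"wx":0,"wy":12,"wz":0,"tx":0,"ty":0,"tz":0,"gripper":-1},{"wx":0,"wy":18,"wz":0,"tx":0,"ty":0,"tz":0,"gripper":-1},{"wx":0,"wy":25,"wz":0,"tx":0,"ty":0,"tz":0,"gripper":-1}]' | sed -n 2,6p
python3 -m creep '[{"wx":0,"wy":6,"wz":0,"tx":0,"ty":0,"tz":0,"gripper":-1},{"wx":0,"wy":12,"wz":0,"tx":0,"ty":0,"tz":0,"gripper":-1},{"wx":0,"wy":18,"wz":0,"tx":0,"ty":0,"tz":0,"gripper":-1},{"wx":0,"wy":25,"wz":0,"tx":0,"ty":0,"tz":0,"gripper":-1}]' | sed -n 2,6p
python3 -m creep '[{"wx":0,"wy":6,"wz":0,"tx":0,"ty":0,"tz":0,"gripper":-1},{"wx":0,"wy":12,"wz":0,"tx":0,"ty":0,"tz":0,"gripper":-1},{"wx":0,"wy":18,"wz":0,"tx":0,"ty":0,"tz":0,"gripper":-1},{"wx":0,"wy":25,"wz":0,"tx":0,"ty":0,"tz":0,"gripper":-1},{"wx":0,"wy":25,"wz":0,"tx":0,"ty":0,"tz":0,"gripper":-1}]' | sed -n 2,6p
python3 -c "
from h import *
p,R=pose();print(get_obs()['qpos'].round(1),R.round(3)); print(R.T@[0,0,.0226-p[2]])"
```

```text
tool_pos: [0.501, -0.1809, 0.1]
tool_rot: [179.7, 25.1, 68.9]
force: [-0.5, -0.5, -0.0]
grip_width: 0.0416
grasp_force: 30.0
tool_pos: [0.5042, -0.1752, 0.0998]
tool_rot: [179.6, -0.3, 69.5]
force: [-0.2, 0.5, -0.9]
grip_width: 0.0418
grasp_force: 30.0
tool_pos: [0.5041, -0.1764, 0.1006]
tool_rot: [179.4, -25.3, 69.6]
force: [-0.3, 0.0, -1.5]
grip_width: 0.0417
grasp_force: 30.0
tool_pos: [0.4993, -0.18, 0.0933]
tool_rot: [-179.5, -50.1, 68.5]
force: [-1.4, -1.0, -2.9]
grip_width: 0.0416
grasp_force: 30.0
[ 29.   27.8  20.  105.1 -51.9  84.6  50.5] [[ 0.235  0.933  0.273]
 [ 0.597 -0.36   0.717]
 [ 0.767 -0.005 -0.641]]
[-0.0542846   0.0003625   0.04534977]
```

```bash
python3 -m creep '[{"wx":0,"wy":0,"wz":0,"tx":-18,"ty":0,"tz":15,"gripper":-1},{"wx":0,"wy":0,"wz":0,"tx":-34,"ty":0,"tz":28,"gripper":-1},{"wx":0,"wy":0,"wz":0,"tx":-44,"ty":0,"tz":37,"gripper":-1},{"wx":0,"wy":0,"wz":0,"tx":-51,"ty":0,"tz":43,"gripper":-1},{"wx":0,"wy":0,"wz":0,"tx":-51,"ty":0,"tz":43,"gripper":-1}]' | sed -n 2,6p
python3 -m creep '[{"wx":0,"wy":0,"wz":0,"tx":-2,"ty":0,"tz":2,"gripper":-1},{"wx":0,"wy":0,"wz":0,"tx":-3,"ty":0,"tz":3,"gripper":-1},{"wx":0,"wy":0,"wz":0,"tx":-3,"ty":0,"tz":3,"gripper":-1}]' | sed -n 2,6p
```

```text
tool_pos: [0.5026, -0.1754, 0.0309]
tool_rot: [179.8, -50.0, 69.5]
force: [-0.3, 0.6, -0.2]
grip_width: 0.0421
grasp_force: 30.0
tool_pos: [0.5035, -0.1766, 0.0286]
tool_rot: [179.5, -50.0, 69.7]
force: [0.5, 0.2, -0.4]
grip_width: 0.0417
grasp_force: 30.0
```

```bash
python3 -m creep '[{"wx":0,"wy":0,"wz":0,"tx":-3,"ty":0,"tz":2,"gripper":-1},{"wx":0,"wy":0,"wz":0,"tx":-4.6,"ty":0,"tz":4,"gripper":-1},{"wx":0,"wy":0,"wz":0,"tx":-4.6,"ty":0,"tz":4,"gripper":-1}]' | sed -n 2,6p
python3 -m creep '[{"wx":0,"wy":0,"wz":0,"tx":0,"ty":0,"tz":0,"gripper":0.1},{"wx":0,"wy":0,"wz":0,"tx":0,"ty":0,"tz":0,"gripper":0.3},{"wx":0,"wy":0,"wz":0,"tx":0,"ty":0,"tz":0,"gripper":0.4},{"wx":0,"wy":0,"wz":0,"tx":0,"ty":0,"tz":0,"gripper":0.4},{"wx":0,"wy":0,"wz":0,"tx":0,"ty":0,"tz":0,"gripper":0.4}]' | sed -n 2,6p
python3 -m creep '[{"wx":0,"wy":0,"wz":0,"tx":0,"ty":0,"tz":-30,"gripper":0.4},{"wx":0,"wy":0,"wz":0,"tx":0,"ty":0,"tz":-65,"gripper":0.4},{"wx":0,"wy":0,"wz":0,"tx":0,"ty":0,"tz":-105,"gripper":0.4},{"wx":0,"wy":0,"wz":0,"tx":30,"ty":0,"tz":-130,"gripper":0.4},{"wx":0,"wy":0,"wz":0,"tx":60,"ty":0,"tz":-140,"gripper":0.4}]' | sed -n 2,6p
python3 -m creep '[{"wx":0,"wy":-7,"wz":0,"tx":10,"ty":0,"tz":0,"gripper":0.4},{"wx":0,"wy":-14,"wz":0,"tx":20,"ty":0,"tz":0,"gripper":0.4},{"wx":0,"wy":-21,"wz":0,"tx":30,"ty":0,"tz":0,"gripper":0.4},{"wx":0,"wy":-28,"wz":0,"tx":40,"ty":0,"tz":0,"gripper":0.4},{"wx":0,"wy":-35,"wz":0,"tx":50,"ty":0,"tz":0,"gripper":0.4}]' | sed -n 2,6p
python3 -c "
from h import *
im,d,W=cam('wrist','pics/w7.png')
print(rect(W,(.51,-.16),.015,.03,.06))
for r in nets.place_of('cart_a','wrist')[:6]: print(np.round(r['point'],3),round(r['confidence'],2))"
```

```text
tool_pos: [0.5034, -0.1767, 0.0222]
tool_rot: [179.6, -50.0, 69.6]
force: [0.0, -1.2, 1.1]
grip_width: 0.0417
grasp_force: 30.0
tool_pos: [0.5031, -0.1763, 0.0216]
tool_rot: [179.6, -50.0, 69.6]
force: [-0.0, -0.3, 0.1]
grip_width: 0.06
grasp_force: 0.0
tool_pos: [0.4768, -0.2454, 0.1591]
tool_rot: [179.6, -49.8, 69.1]
force: [0.3, -0.2, -1.0]
grip_width: 0.0609
grasp_force: 0.0
tool_pos: [0.4898, -0.2111, 0.1979]
tool_rot: [179.5, -14.7, 69.3]
force: [-0.7, 0.6, 0.2]
grip_width: 0.061
grasp_force: 0.0
[ 503.5 -179.    78.5   41.9   69.2 2353.    24. ]
[ 0.526 -0.032  0.032] 0.69
[ 0.5   -0.176  0.013] 0.65
[0.53  0.034 0.035] 0.58
```

View pics/w7.png

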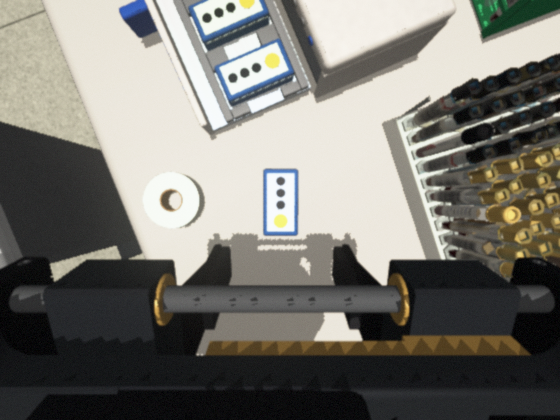

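Flip worked: the label is up at pixel (281,201), which is (503.5,-179) at yaw 69°. I'll pick it upright next.

```bash
python3 -c "
from h import *
s=calls((.5035,-.179,.10),(180,0,69.2))"
```

```text
rows 2.9
 t [ -0.3  -0.4 103.5] w [  0.5 -15.    0.9]
```

```bash
python3 -m creep '[{"wx":0.5,"wy":-7,"wz":0.9,"tx":0,"ty":0,"tz":35,"gripper":0.4},{"wx":0.5,"wy":-15,"wz":0.9,"tx":0,"ty":0,"tz":70,"gripper":0.4},{"wx":0.5,"wy":-15,"wz":0.9,"tx":0,"ty":0,"tz":103,"gripper":0.4},{"wx":0.5,"wy":-15,"wz":0.9,"tx":0,"ty":0,"tz":103,"gripper":0.4},{"wx":0.5,"wy":-15,"wz":0.9,"tx":0,"ty":0,"tz":103,"gripper":0.4}]' | sed -n 2,4p
python3 -c "
from h import *
im,d,W=cam('wrist'); print(rect(W,(.5035,-.179),.015,.03,.06))
calls((.5035,-.179,.0085),(180,0,69.2))"
```

```text
tool_pos: [0.4976, -0.1844, 0.0945]
tool_rot: [-179.3, 0.0, 68.6]
force: [0.3, -0.1, -0.1]
[ 503.2 -179.3   79.5   42.7   69.  4713.    23.9]
rows 2.5
 t [ 8.8  2.4 87.8] w [-0.5  0.  -0.8]
```

```bash
python3 -m creep '[{"wx":-0.5,"wy":0,"wz":-0.5,"tx":9,"ty":2.4,"tz":30,"gripper":0.4},{"wx":-0.5,"wy":0,"wz":-0.5,"tx":9,"ty":2.4,"tz":60,"gripper":0.4},{"wx":-0.5,"wy":0,"wz":-0.5,"tx":9,"ty":2.4,"tz":87,"gripper":0.4},{"wx":-0.5,"wy":0,"wz":-0.5,"tx":9,"ty":2.4,"tz":87,"gripper":0.4},{"wx":-0.5,"wy":0,"wz":-0.5,"tx":9,"ty":2.4,"tz":87,"gripper":-0.5}]' 25 | sed -n 2,4p
python3 -m creep '[{"wx":0,"wy":0,"wz":0,"tx":0,"ty":0,"tz":0,"gripper":-1},{"wx":0,"wy":0,"wz":0,"tx":0,"ty":0,"tz":0,"gripper":-1},{"wx":0,"wy":0,"wz":0,"tx":0,"ty":0,"tz":0,"gripper":-1},{"wx":0,"wy":0,"wz":0,"tx":0,"ty":0,"tz":0,"gripper":-1}]' 25
python3 -m creep '[{"wx":0,"wy":0,"wz":0,"tx":0,"ty":0,"tz":-25,"gripper":-1},{"wx":0,"wy":0,"wz":0,"tx":0,"ty":0,"tz":-60,"gripper":-1},{"wx":0,"wy":0,"wz":0,"tx":0,"ty":0,"tz":-95,"gripper":-1},{"wx":0,"wy":0,"wz":0,"tx":0,"ty":0,"tz":-130,"gripper":-1},{"wx":0,"wy":0,"wz":0,"tx":0,"ty":0,"tz":-130,"gripper":-1}]' 25
python3 -c "
from h import *
print(get_obs()['qpos'].round(1))
s=calls((.5203,.1066,.11),(180,0,2.65))"
```

```text
tool_pos: [0.5038, -0.1801, 0.0101]
tool_rot: [179.9, 0.0, 68.7]
force: [-0.6, -0.1, -0.1]
time_s: 29.82
tool_pos: [0.5058, -0.1788, 0.0116]
tool_rot: [179.7, -0.0, 68.9]
force: [-1.2, 0.2, 7.0]
grip_width: 0.0417
grasp_force: 25.0
time_s: 30.23
tool_pos: [0.5089, -0.1793, 0.1477]
tool_rot: [179.1, -0.2, 68.9]
force: [2.1, -0.1, -0.3]
grip_width: 0.0416
grasp_force: 25.0
[  0.5   7.1  17.4 105.9  -2.4  66.4  -2.3]
rows 9.3
 t [135.4 -46.3  18.5] w [ 0.4 -0.3 33.1]
 t [  88.2 -112.7   18.3] w [ 0.4 -0.3 33.1]
```

```bash
python3 -m creep '[{"wx":0.4,"wy":-0.3,"wz":7,"tx":27,"ty":-9,"tz":0,"gripper":-1},{"wx":0.4,"wy":-0.3,"wz":13,"tx":54,"ty":-18,"tz":0,"gripper":-1},{"wx":0.4,"wy":-0.3,"wz":20,"tx":81,"ty":-28,"tz":0,"gripper":-1},{"wx":0.4,"wy":-0.3,"wz":27,"tx":108,"ty":-37,"tz":0,"gripper":-1},{"wx":0.4,"wy":-0.3,"wz":33.1,"tx":135,"ty":-46,"tz":0,"gripper":-1}]' 25 | sed -n 2,3p
python3 -m creep '[{"wx":0.4,"wy":-0.3,"wz":7,"tx":18,"ty":-22,"tz":0,"gripper":-1},{"wx":0.4,"wy":-0.3,"wz":13,"tx":36,"ty":-45,"tz":7,"gripper":-1},{"wx":0.4,"wy":-0.3,"wz":20,"tx":54,"ty":-68,"tz":15,"gripper":-1},{"wx":0.4,"wy":-0.3,"wz":27,"tx":71,"ty":-91,"tz":25,"gripper":-1},{"wx":0.4,"wy":-0.3,"wz":33.1,"tx":88,"ty":-113,"tz":36,"gripper":-1}]' 25 | sed -n 2,3p
python3 -m creep '[{"wx":0,"wy":0,"wz":0,"tx":0,"ty":0,"tz":0,"gripper":-1},{"wx":0,"wy":0,"wz":0,"tx":0,"ty":0,"tz":0,"gripper":-1},{"wx":0,"wy":0,"wz":0,"tx":0,"ty":0,"tz":0,"gripper":-1}]' 25
python3 -c "
from h import *
s=calls((.5216,.1066,.042),(180,0,2.65))"
```

```text
tool_pos: [0.5097, -0.0339, 0.1399]
tool_rot: [-179.8, 0.2, 35.5]
tool_pos: [0.5149, 0.1097, 0.1038]
tool_rot: [-179.7, 0.7, 2.4]
time_s: 31.32
tool_pos: [0.5148, 0.1071, 0.1036]
tool_rot: [-179.8, 0.7, 2.8]
force: [1.0, -0.6, -0.1]
grip_width: 0.0419
grasp_force: 25.0
rows 1.7
 t [ 7.6  1.1 61.5] w [-0.2  0.7  0.2]
```

```bash
python3 -m creep '[{"wx":-0.2,"wy":0.7,"wz":0.2,"tx":7.6,"ty":1,"tz":20,"gripper":-1},{"wx":-0.2,"wy":0.7,"wz":0.2,"tx":7.6,"ty":1,"tz":40,"gripper":-1},{"wx":-0.2,"wy":0.7,"wz":0.2,"tx":7.6,"ty":1,"tz":55,"gripper":-1},{"wx":-0.2,"wy":0.7,"wz":0.2,"tx":7.6,"ty":1,"tz":58,"gripper":-1},{"wx":-0.2,"wy":0.7,"wz":0.2,"tx":7.6,"ty":1,"tz":58,"gripper":-1}]' 25
python3 -m creep '[{"wx":0,"wy":0,"wz":0,"tx":0,"ty":0,"tz":0,"gripper":-1},{"wx":0,"wy":0,"wz":0,"tx":0,"ty":0,"tz":0,"gripper":-1}]' 25
python3 -c "
from h import *
s=calls((.5216,.1066,.0315),(180,0,2.65))"
```

```text
time_s: 31.73
tool_pos: [0.521, 0.1057, 0.0447]
tool_rot: [-180.0, 0.1, 2.4]
force: [0.2, 0.3, 1.0]
grip_width: 0.0419
grasp_force: 25.0
time_s: 31.9
tool_pos: [0.5226, 0.1071, 0.0466]
tool_rot: [-179.9, -0.1, 2.5]
force: [0.5, 0.7, -0.2]
grip_width: 0.0415
grasp_force: 25.0
rows 0.4
 t [-1.   0.5 15.1] w [-0.1 -0.1 -0.1]
```

```bash
python3 -m creep '[{"wx":0,"wy":0,"wz":0,"tx":-0.7,"ty":0.5,"tz":4,"gripper":-1},{"wx":0,"wy":0,"wz":0,"tx":-0.7,"ty":0.5,"tz":8,"gripper":-1},{"wx":0,"wy":0,"wz":0,"tx":-0.7,"ty":0.5,"tz":12,"gripper":-1},{"wx":0,"wy":0,"wz":0,"tx":-0.7,"ty":0.5,"tz":14,"gripper":-1},{"wx":0,"wy":0,"wz":0,"tx":-0.7,"ty":0.5,"tz":14,"gripper":-1}]' 25
python3 -m creep '[{"wx":0,"wy":0,"wz":0,"tx":0,"ty":0,"tz":0,"gripper":-1},{"wx":0,"wy":0,"wz":0,"tx":0,"ty":0,"tz":0,"gripper":-1}]' 25
```

```text
time_s: 32.32
tool_pos: [0.5214, 0.107, 0.0317]
tool_rot: [-179.9, -0.0, 2.6]
force: [1.0, -0.1, 3.3]
grip_width: 0.0417
grasp_force: 25.0
time_s: 32.48
tool_pos: [0.5214, 0.107, 0.0317]
tool_rot: [-179.9, -0.0, 2.6]
force: [1.4, 0.2, 4.1]
grip_width: 0.0417
grasp_force: 25.0
```

```bash
python3 -m creep '[{"wx":0,"wy":0,"wz":0,"tx":0,"ty":0,"tz":0,"gripper":0.2},{"wx":0,"wy":0,"wz":0,"tx":0,"ty":0,"tz":0,"gripper":0.2},{"wx":0,"wy":0,"wz":0,"tx":0,"ty":0,"tz":0,"gripper":0.2},{"wx":0,"wy":0,"wz":0,"tx":0,"ty":0,"tz":-25,"gripper":0.2},{"wx":0,"wy":0,"wz":0,"tx":0,"ty":0,"tz":-60,"gripper":0.2}]' 25 | tail -2
python3 -m creep '[{"wx":0,"wy":0,"wz":0,"tx":0,"ty":0,"tz":-40,"gripper":0.2},{"wx":0,"wy":0,"wz":0,"tx":0,"ty":0,"tz":-80,"gripper":0.2},{"wx":0,"wy":0,"wz":0,"tx":0,"ty":0,"tz":-120,"gripper":0.2},{"wx":0,"wy":0,"wz":0,"tx":0,"ty":0,"tz":-160,"gripper":0.2},{"wx":0,"wy":0,"wz":0,"tx":0,"ty":0,"tz":-160,"gripper":0.2}]'
python3 - <<'E'
from h import *
print(get_obs()["qpos"].round(1)); im,d,W=cam("wrist")
m=W[...,1]<.142; n=W[...,1]>.072
print(rect(W,(.5203,.1066),.037,.051,.05,m&n))
for r in nets.place_of("cart_a","wrist")[:6]: print(np.round(r["point"],3),round(r["confidence"],2))
calls((.42,.28,.25),(180,0,172.4))
E
```

```text
grip_width: 0.0517
grasp_force: 0.0
time_s: 33.32
tool_pos: [0.5248, 0.1077, 0.2598]
tool_rot: [-179.7, -0.7, 2.5]
force: [2.6, -0.1, -0.1]
grip_width: 0.0522
grasp_force: 0.0
[ -21.8    2.8    7.8   97.1   -0.5   79.3 -101.4]
[ 521.9  105.7   78.8   41.8    2.  1926.    43.9]
[ 0.527 -0.03   0.032] 0.87
[0.52  0.112 0.033] 0.8
[0.409 0.302 0.015] 0.65
[0.529 0.036 0.034] 0.59
rows 23.9
 t [-18.8 -35.5   0.6] w [  0.  -0. -34.]
 t [  4.2 -39.9   0.6] w [  0.  -0. -34.]
 t [ 25.8 -30.7   0.6] w [  0.  -0. -34.]
 t [ 38.6 -11.1   0.6] w [  0.  -0. -34.]
 t [38.2 12.4  0.6] w [  0.  -0. -34.]
```

Second one is seated. Third cartridge next.

```bash
python3 -m creep '[{"wx":0,"wy":0,"wz":-34,"tx":-19,"ty":-36,"tz":1,"gripper":0.5},{"wx":0,"wy":0,"wz":-34,"tx":-19,"ty":-36,"tz":1,"gripper":0.5},{"wx":0,"wy":0,"wz":-34,"tx":-19,"ty":-36,"tz":1,"gripper":0.5},{"wx":0,"wy":0,"wz":-34,"tx":-19,"ty":-36,"tz":1,"gripper":0.5},{"wx":0,"wy":0,"wz":-34,"tx":-19,"ty":-36,"tz":1,"gripper":0.5}]' | sed -n 2,3p
python3 -m creep '[{"wx":0,"wy":0,"wz":-34,"tx":4,"ty":-40,"tz":1,"gripper":0.5},{"wx":0,"wy":0,"wz":-34,"tx":4,"ty":-40,"tz":1,"gripper":0.5},{"wx":0,"wy":0,"wz":-34,"tx":4,"ty":-40,"tz":1,"gripper":0.5},{"wx":0,"wy":0,"wz":-34,"tx":4,"ty":-40,"tz":1,"gripper":0.5},{"wx":0,"wy":0,"wz":-34,"tx":4,"ty":-40,"tz":1,"gripper":0.5}]' | sed -n 2,3p
python3 -m creep '[{"wx":0,"wy":0,"wz":-34,"tx":26,"ty":-31,"tz":1,"gripper":0.5},{"wx":0,"wy":0,"wz":-34,"tx":26,"ty":-31,"tz":1,"gripper":0.5},{"wx":0,"wy":0,"wz":-34,"tx":26,"ty":-31,"tz":1,"gripper":0.5},{"wx":0,"wy":0,"wz":-34,"tx":26,"ty":-31,"tz":1,"gripper":0.5},{"wx":0,"wy":0,"wz":-34,"tx":26,"ty":-31,"tz":1,"gripper":0.5}]' | sed -n 2,3p
python3 -m creep '[{"wx":0,"wy":0,"wz":-34,"tx":39,"ty":-11,"tz":1,"gripper":0.5},{"wx":0,"wy":0,"wz":-34,"tx":39,"ty":-11,"tz":1,"gripper":0.5},{"wx":0,"wy":0,"wz":-34,"tx":39,"ty":-11,"tz":1,"gripper":0.5},{"wx":0,"wy":0,"wz":-34,"tx":39,"ty":-11,"tz":1,"gripper":0.5},{"wx":0,"wy":0,"wz":-34,"tx":39,"ty":-11,"tz":1,"gripper":0.5}]' | sed -n 2,3p
python3 -m creep '[{"wx":0,"wy":0,"wz":-34,"tx":38,"ty":12,"tz":1,"gripper":0.5},{"wx":0,"wy":0,"wz":-34,"tx":38,"ty":12,"tz":1,"gripper":0.5},{"wx":0,"wy":0,"wz":-34,"tx":38,"ty":12,"tz":1,"gripper":0.5},{"wx":0,"wy":0,"wz":-34,"tx":38,"ty":12,"tz":1,"gripper":0.5},{"wx":0,"wy":0,"wz":-34,"tx":38,"ty":12,"tz":1,"gripper":0.5}]' | sed -n 2,3p
python3 - <<'E'
from h import *
print(get_obs()["qpos"].round(1)); im,d,W=cam("wrist")
r=rect(W,(.4143,.3018),.015,.03,.055); print(r)
a=np.radians(r[4]+180); T=r[:2]/1000+.02*np.array([np.cos(a),np.sin(a)])
for x in nets.place_of("cart_a","wrist")[:6]: print(np.round(x["point"],3),round(x["confidence"],2))
print(T); calls((*T,.06),(180,0,r[4]+180))
E
```

```text
tool_pos: [0.4989, 0.1417, 0.2477]
tool_rot: [-179.8, 0.3, 36.9]
tool_pos: [0.4784, 0.1761, 0.2467]
tool_rot: [-179.7, 0.1, 70.9]
tool_pos: [0.4578, 0.2108, 0.2458]
tool_rot: [-179.7, -0.0, 104.9]
tool_pos: [0.4374, 0.2457, 0.2448]
tool_rot: [-179.8, -0.2, 138.9]
tool_pos: [0.4169, 0.2797, 0.2439]
tool_rot: [-179.9, -0.3, 172.9]
[-3.240e+01  3.000e-01 -4.400e+00  1.015e+02 -1.000e-01  7.850e+01
  4.610e+01]
[ 414.2  302.5   79.4   42.    -7.9 1936.    23.9]
[0.524 0.11  0.033] 0.85
[0.409 0.306 0.015] 0.56
[0.39438981 0.30524889]
rows 5.2
 t [12.5 11.4 92.1] w [-0.  -0.1  0.2]
 t [12.8 11.3 92.1] w [-0.  -0.1  0.2]
```

```bash
python3 -m creep '[{"wx":0,"wy":0,"wz":0.6,"tx":25,"ty":23,"tz":40,"gripper":0.5},{"wx":0,"wy":0,"wz":0.6,"tx":25,"ty":23,"tz":80,"gripper":0.5},{"wx":0,"wy":0,"wz":0.6,"tx":25,"ty":23,"tz":120,"gripper":0.5},{"wx":0,"wy":0,"wz":0.6,"tx":25,"ty":23,"tz":155,"gripper":0.5},{"wx":0,"wy":0,"wz":0.6,"tx":25,"ty":23,"tz":184,"gripper":0.5}]' 25 | sed -n 2,3p
python3 -m creep '[{"wx":0,"wy":0,"wz":0,"tx":0,"ty":0,"tz":0,"gripper":0.5},{"wx":0,"wy":0,"wz":0,"tx":0,"ty":0,"tz":0,"gripper":0.5}]' 25
python3 - <<'E'
from h import *
s=calls((.3944,.3052,.009),(180,0,172.1))
E
```

```text
tool_pos: [0.3934, 0.3047, 0.0579]
tool_rot: [-179.8, -0.3, 171.8]
time_s: 36.18
tool_pos: [0.3945, 0.3053, 0.0607]
tool_rot: [-179.8, -0.3, 171.8]
force: [-0.3, 0.6, 1.7]
grip_width: 0.0653
grasp_force: 0.0
rows 1.4
 t [-0.2  0.  51.7] w [-0.1 -0.3 -0.3]
```

```bash
python3 -m creep '[{"wx":0,"wy":0,"wz":-0.3,"tx":0,"ty":0,"tz":26,"gripper":0.5},{"wx":0,"wy":0,"wz":-0.3,"tx":0,"ty":0,"tz":51,"gripper":0.5},{"wx":0,"wy":0,"wz":-0.3,"tx":0,"ty":0,"tz":51,"gripper":0.5},{"wx":0,"wy":0,"wz":-0.3,"tx":0,"ty":0,"tz":51,"gripper":-0.5},{"wx":0,"wy":0,"wz":-0.3,"tx":0,"ty":0,"tz":51,"gripper":-1}]' 30
python3 -m creep '[{"wx":0,"wy":0,"wz":0,"tx":0,"ty":0,"tz":0,"gripper":-1},{"wx":0,"wy":0,"wz":0,"tx":0,"ty":0,"tz":0,"gripper":-1},{"wx":0,"wy":0,"wz":0,"tx":0,"ty":0,"tz":0,"gripper":-1},{"wx":0,"wy":0,"wz":0,"tx":0,"ty":0,"tz":0,"gripper":-1}]' 30
python3 -m creep '[{"wx":0,"wy":0,"wz":0,"tx":0,"ty":0,"tz":-25,"gripper":-1},{"wx":0,"wy":0,"wz":0,"tx":0,"ty":0,"tz":-60,"gripper":-1},{"wx":0,"wy":0,"wz":0,"tx":0,"ty":0,"tz":-95,"gripper":-1},{"wx":0,"wy":0,"wz":0,"tx":0,"ty":0,"tz":-130,"gripper":-1},{"wx":0,"wy":0,"wz":0,"tx":0,"ty":0,"tz":-160,"gripper":-1}]' 30
python3 - <<'E'
from h import *
s=calls((.47,.10,.17),(180,0,115)); s=calls((.53,-.20,.16),(180,0,69),s)
E
```

```text
time_s: 36.6
tool_pos: [0.3976, 0.3078, 0.014]
tool_rot: [179.8, 0.1, 172.2]
force: [0.1, 0.1, 0.2]
grip_width: 0.0585
grasp_force: 0.0
time_s: 36.93
tool_pos: [0.397, 0.3073, 0.0131]
tool_rot: [179.8, 0.0, 172.2]
force: [-0.9, 0.0, 6.6]
grip_width: 0.0416
grasp_force: 29.9
time_s: 37.35
tool_pos: [0.3964, 0.3066, 0.1743]
tool_rot: [179.9, -0.0, 172.2]
force: [1.5, 1.5, -1.2]
grip_width: 0.0415
grasp_force: 29.9
rows 8.1
 t [-50.4 -97.4   1.9] w [ 0.1 -0.  28.6]
 t [-90.9 -61.4   2. ] w [ 0.1 -0.  28.6]
rows 8.5
 t [-148.6  -36.2    5. ] w [-0. -0. 23.]
 t [-151.    24.7    5. ] w [-0. -0. 23.]
```

```bash
python3 -m creep '[{"wx":0,"wy":0,"wz":7,"tx":-10,"ty":-19,"tz":0,"gripper":-1},{"wx":0,"wy":0,"wz":14,"tx":-20,"ty":-39,"tz":0,"gripper":-1},{"wx":0,"wy":0,"wz":20,"tx":-30,"ty":-58,"tz":0,"gripper":-1},{"wx":0,"wy":0,"wz":25,"tx":-40,"ty":-78,"tz":0,"gripper":-1},{"wx":0,"wy":0,"wz":28.6,"tx":-50,"ty":-97,"tz":0,"gripper":-1}]' 30 | sed -n 2,3p
python3 -m creep '[{"wx":0,"wy":0,"wz":7,"tx":-18,"ty":-12,"tz":0,"gripper":-1},{"wx":0,"wy":0,"wz":14,"tx":-36,"ty":-24,"tz":0,"gripper":-1},{"wx":0,"wy":0,"wz":20,"tx":-54,"ty":-36,"tz":0,"gripper":-1},{"wx":0,"wy":0,"wz":25,"tx":-72,"ty":-49,"tz":0,"gripper":-1},{"wx":0,"wy":0,"wz":28.6,"tx":-91,"ty":-61,"tz":0,"gripper":-1}]' 30 | sed -n 2,3p
python3 -m creep '[{"wx":0,"wy":0,"wz":5,"tx":-30,"ty":-7,"tz":0,"gripper":-1},{"wx":0,"wy":0,"wz":10,"tx":-60,"ty":-14,"tz":0,"gripper":-1},{"wx":0,"wy":0,"wz":15,"tx":-90,"ty":-21,"tz":0,"gripper":-1},{"wx":0,"wy":0,"wz":20,"tx":-120,"ty":-29,"tz":0,"gripper":-1},{"wx":0,"wy":0,"wz":23,"tx":-149,"ty":-36,"tz":0,"gripper":-1}]' 30 | sed -n 2,3p
python3 -m creep '[{"wx":0,"wy":0,"wz":5,"tx":-30,"ty":5,"tz":0,"gripper":-1},{"wx":0,"wy":0,"wz":10,"tx":-60,"ty":10,"tz":0,"gripper":-1},{"wx":0,"wy":0,"wz":15,"tx":-90,"ty":15,"tz":0,"gripper":-1},{"wx":0,"wy":0,"wz":20,"tx":-120,"ty":20,"tz":0,"gripper":-1},{"wx":0,"wy":0,"wz":23,"tx":-151,"ty":25,"tz":0,"gripper":-1}]' 30 
python3 - <<'E'
from h import *
print(get_obs()["qpos"].round(1))
s=calls((.515,-.15,.15),(180,-79,68),vmax=30); p,R=s; print(R)
E
```

```text
tool_pos: [0.4329, 0.2024, 0.1716]
tool_rot: [180.0, -0.1, 143.4]
tool_pos: [0.47, 0.099, 0.1713]
tool_rot: [-180.0, -0.1, 114.8]
tool_pos: [0.5005, -0.0521, 0.1711]
tool_rot: [-179.9, -0.1, 91.8]
time_s: 39.02
tool_pos: [0.5308, -0.2017, 0.1708]
tool_rot: [-179.9, -0.0, 68.8]
force: [0.2, 0.5, 0.1]
grip_width: 0.0418
grasp_force: 29.9
[-3.3 10.5 24.1 99.8 -4.6 70.7  0.8]
rows 11.1
 t [ 14.2 -11.1   7. ] w [-0.2 26.3  0.2]
 t [  9.6 -11.2  12.5] w [-0.2 26.3  0.2]
 t [  3.  -11.3  15.4] w [-0.2 26.3  0.2]
[[ 0.07147831  0.92718385  0.36772402]
 [ 0.17691502 -0.37460659  0.91014888]
 [ 0.98162718  0.         -0.190809  ]]
```

```bash
python3 -m creep '[{"wx":0,"wy":7,"wz":0,"tx":4,"ty":-3,"tz":2,"gripper":-1},{"wx":0,"wy":13,"wz":0,"tx":7,"ty":-6,"tz":4,"gripper":-1},{"wx":0,"wy":20,"wz":0,"tx":11,"ty":-9,"tz":5,"gripper":-1},{"wx":0,"wy":26.3,"wz":0,"tx":14,"ty":-11,"tz":7,"gripper":-1},{"wx":0,"wy":26.3,"wz":0,"tx":14,"ty":-11,"tz":7,"gripper":-1}]' 30 | sed -n 2,3p
python3 -m creep '[{"wx":0,"wy":7,"wz":0,"tx":3,"ty":-3,"tz":3,"gripper":-1},{"wx":0,"wy":13,"wz":0,"tx":5,"ty":-6,"tz":6,"gripper":-1},{"wx":0,"wy":20,"wz":0,"tx":8,"ty":-9,"tz":9,"gripper":-1},{"wx":0,"wy":26.3,"wz":0,"tx":10,"ty":-11,"tz":12,"gripper":-1},{"wx":0,"wy":26.3,"wz":0,"tx":10,"ty":-11,"tz":12,"gripper":-1}]' 30 | sed -n 2,3p
python3 -m creep '[{"wx":0,"wy":7,"wz":0,"tx":1,"ty":-3,"tz":4,"gripper":-1},{"wx":0,"wy":13,"wz":0,"tx":1,"ty":-6,"tz":8,"gripper":-1},{"wx":0,"wy":20,"wz":0,"tx":2,"ty":-9,"tz":12,"gripper":-1},{"wx":0,"wy":26.3,"wz":0,"tx":3,"ty":-11,"tz":15,"gripper":-1},{"wx":0,"wy":26.3,"wz":0,"tx":3,"ty":-11,"tz":15,"gripper":-1}]' 30 
python3 - <<'E'
from h import *
print(get_obs()["qpos"].round(1))
s=calls((.515,-.14,.075),(180,-82,68),vmax=25); p,R=s; s=calls((.515,-.14,.0640),(180,-86,68),s)
E
```

```text
tool_pos: [0.522, -0.1886, 0.1613]
tool_rot: [-179.7, -26.3, 68.3]
tool_pos: [0.5173, -0.1667, 0.1523]
tool_rot: [-178.8, -52.6, 67.9]
time_s: 40.27
tool_pos: [0.5132, -0.1464, 0.1452]
tool_rot: [-175.6, -78.9, 64.9]
force: [-0.7, 1.2, -2.4]
grip_width: 0.0416
grasp_force: 29.9
[ 34.8  40.3  17.7 102.2 -67.5 105.9  59.1]
rows 2.8
 t [-67.6   0.4  20. ] w [-1.4  3.  -0.6]
rows 0.6
 t [-10.9  -0.    1.5] w [-0.  4.  0.]
```

```bash
python3 -m creep '[{"wx":-1,"wy":2,"wz":-0.6,"tx":-17,"ty":0,"tz":5,"gripper":-1},{"wx":-1.4,"wy":3,"wz":-0.6,"tx":-34,"ty":0,"tz":10,"gripper":-1},{"wx":-1.4,"wy":3,"wz":-0.6,"tx":-51,"ty":0,"tz":15,"gripper":-1},{"wx":-1.4,"wy":3,"wz":-0.6,"tx":-68,"ty":0,"tz":20,"gripper":-1},{"wx":-1.4,"wy":5,"wz":-0.6,"tx":-70,"ty":0,"tz":20,"gripper":-1}]' 30
python3 - <<'E'
from h import *
print(get_obs()["qpos"].round(1))
s=calls((.515,-.14,.0590),(180,-86,68))
E
```

```text
time_s: 40.68
tool_pos: [0.518, -0.1407, 0.0779]
tool_rot: [173.7, -83.5, 74.4]
force: [0.0, 1.1, -0.2]
grip_width: 0.0415
grasp_force: 29.9
[ 36.8  49.6  15.  101.2 -70.3 105.5  67.2]
rows 0.5
 t [-18.8  -3.3   1.6] w [-0.1  2.4  0.7]
```

```bash
python3 -m creep '[{"wx":0,"wy":2.4,"wz":0.7,"tx":-8,"ty":-3,"tz":1,"gripper":-1},{"wx":0,"wy":2.4,"wz":0.7,"tx":-14,"ty":-3,"tz":1,"gripper":-1},{"wx":0,"wy":2.4,"wz":0.7,"tx":-18,"ty":-3,"tz":1,"gripper":-1},{"wx":0,"wy":2.4,"wz":0.7,"tx":-19,"ty":-3,"tz":1,"gripper":-1},{"wx":0,"wy":2.4,"wz":0.7,"tx":-19,"ty":-3,"tz":1,"gripper":-1}]' 30
```

```text
time_s: 41.1
tool_pos: [0.5147, -0.1426, 0.06]
tool_rot: [178.4, -86.2, 69.4]
force: [0.1, -0.6, -0.3]
grip_width: 0.0417
grasp_force: 29.9
```

```bash
python3 -m creep '[{"wx":0,"wy":0,"wz":0,"tx":-1,"ty":0,"tz":0,"gripper":-1},{"wx":0,"wy":0,"wz":0,"tx":-2,"ty":0,"tz":0,"gripper":-1},{"wx":0,"wy":0,"wz":0,"tx":-2,"ty":0,"tz":0,"gripper":-1}]' 30
python3 -m creep '[{"wx":0,"wy":0,"wz":0,"tx":0,"ty":0,"tz":0,"gripper":0.1},{"wx":0,"wy":0,"wz":0,"tx":0,"ty":0,"tz":0,"gripper":0.2},{"wx":0,"wy":0,"wz":0,"tx":0,"ty":0,"tz":0,"gripper":0.4},{"wx":0,"wy":0,"wz":0,"tx":0,"ty":0,"tz":0,"gripper":0.4},{"wx":0,"wy":0,"wz":0,"tx":0,"ty":0,"tz":0,"gripper":0.4}]' 30 | sed -n 2,5p
python3 -m creep '[{"wx":0,"wy":0,"wz":0,"tx":0,"ty":0,"tz":-10,"gripper":0.4},{"wx":0,"wy":0,"wz":0,"tx":0,"ty":0,"tz":-30,"gripper":0.4},{"wx":0,"wy":0,"wz":0,"tx":0,"ty":0,"tz":-50,"gripper":0.4},{"wx":0,"wy":0,"wz":0,"tx":0,"ty":0,"tz":-70,"gripper":0.4},{"wx":0,"wy":0,"wz":0,"tx":0,"ty":0,"tz":-80,"gripper":0.4}]' 30 | sed -n 2,5p
python3 -c "
from h import *
im,d,W=cam('wrist')
print(rect(W,(.515,-.135),.07,.09,.045),rect(W,(.515,-.135),.035,.06,.045))"
```

```text
time_s: 41.35
tool_pos: [0.5144, -0.1431, 0.0586]
tool_rot: [178.2, -86.4, 69.5]
force: [0.2, -1.1, 0.9]
grip_width: 0.0415
grasp_force: 29.9
tool_pos: [0.5139, -0.1428, 0.057]
tool_rot: [-179.7, -86.3, 67.4]
force: [-0.4, -0.9, 0.5]
grip_width: 0.0592
tool_pos: [0.4825, -0.2198, 0.0619]
tool_rot: [-179.9, -86.2, 67.5]
force: [-0.1, -0.2, -0.4]
grip_width: 0.0611
[ 512.  -148.3   41.7   22.5  -22.2  972.    77.9] [ 508.8 -156.5   42.     5.9  -21.9 1348.    47.9]
```

Standing again. Same regrip as before.

```bash
python3 -m creep '[{"wx":0,"wy":0,"wz":0,"tx":40,"ty":0,"tz":0,"gripper":0.4},{"wx":0,"wy":0,"wz":0,"tx":80,"ty":0,"tz":0,"gripper":0.4},{"wx":0,"wy":0,"wz":0,"tx":125,"ty":0,"tz":0,"gripper":0.4},{"wx":0,"wy":0,"wz":0,"tx":125,"ty":0,"tz":0,"gripper":0.4}]' | sed -n 2,4p
python3 -m creep '[{"wx":0,"wy":-7,"wz":0,"tx":0,"ty":0,"tz":0,"gripper":0.4},{"wx":0,"wy":-14,"wz":0,"tx":0,"ty":0,"tz":0,"gripper":0.4},{"wx":0,"wy":-21,"wz":0,"tx":0,"ty":0,"tz":0,"gripper":0.4},{"wx":0,"wy":-28,"wz":0,"tx":0,"ty":0,"tz":0,"gripper":0.4},{"wx":0,"wy":-35,"wz":0,"tx":0,"ty":0,"tz":0,"gripper":0.4}]' | sed -n 2,4p
python3 -m creep '[{"wx":0,"wy":-7,"wz":0,"tx":0,"ty":0,"tz":0,"gripper":0.4},{"wx":0,"wy":-14,"wz":0,"tx":0,"ty":0,"tz":0,"gripper":0.4},{"wx":0,"wy":-21,"wz":0,"tx":0,"ty":0,"tz":0,"gripper":0.4},{"wx":0,"wy":-28,"wz":0,"tx":0,"ty":0,"tz":0,"gripper":0.4},{"wx":0,"wy":-35,"wz":0,"tx":0,"ty":0,"tz":0,"gripper":0.4}]' | sed -n 2,4p
python3 -c "
from h import *
print(get_obs()['qpos'].round(1))
n=np.array([np.cos(np.radians(68)),np.sin(np.radians(68))]); C=np.array([.513,-.146]); T=C+.001*n; print(T)
R=tgt((0,0,0),(180,25,68))[1]; q=np.r_[T,.0378]; a=q-R[:,2]*.09
s=calls(a,(180,25,68)); calls(q,(180,25,68),s)"
```

```text
tool_pos: [0.4879, -0.2099, 0.1939]
tool_rot: [170.9, -86.3, 76.8]
force: [0.9, -0.4, -0.1]
tool_pos: [0.4866, -0.2101, 0.1873]
tool_rot: [179.9, -51.0, 67.7]
force: [0.3, 0.8, 0.8]
tool_pos: [0.4871, -0.2096, 0.1884]
tool_rot: [179.8, -16.1, 67.8]
force: [0.1, 0.6, -0.6]
[  9.8   6.8  23.3 103.4 -19.2  74.2  16.6]
[ 0.51337461 -0.14507282]
rows 5.8
 t [42.2 -0.3 48.1] w [  0.1 -20.5  -0.2]
 t [56.4 -0.1 30.2] w [  0.1 -20.5  -0.2]
rows 2.5
 t [-0.  0. 90.] w [0. 0. 0.]
```

```bash
python3 -m creep '[{"wx":0,"wy":-7,"wz":0,"tx":15,"ty":0,"tz":16,"gripper":0.4},{"wx":0,"wy":-14,"wz":0,"tx":30,"ty":0,"tz":32,"gripper":0.4},{"wx":0,"wy":-20.5,"wz":0,"tx":42,"ty":0,"tz":48,"gripper":0.4},{"wx":0,"wy":-20.5,"wz":0,"tx":42,"ty":0,"tz":48,"gripper":0.4}]' | sed -n 2,4p
python3 -m creep '[{"wx":0,"wy":-7,"wz":0,"tx":20,"ty":0,"tz":10,"gripper":0.4},{"wx":0,"wy":-14,"wz":0,"tx":40,"ty":0,"tz":20,"gripper":0.4},{"wx":0,"wy":-20.5,"wz":0,"tx":57,"ty":0,"tz":30,"gripper":0.4},{"wx":0,"wy":-20.5,"wz":0,"tx":57,"ty":0,"tz":30,"gripper":0.4},{"wx":0,"wy":-20.5,"wz":0,"tx":57,"ty":0,"tz":30,"gripper":0.4}]' | sed -n 2,4p
python3 -c "
from h import *
im,d,W=cam('wrist'); r=rect(W,(.513,-.146),.07,.09,.045); print(r)
a=np.radians(r[4]+90); n=np.array([np.cos(a),np.sin(a)]); T=r[:2]/1000+.001*n
calls(np.r_[T,.0378],(180,25,np.degrees(a)))"
```

```text
tool_pos: [0.5095, -0.1472, 0.1505]
tool_rot: [-179.8, 4.1, 68.8]
force: [-0.5, 2.4, -0.1]
tool_pos: [0.5274, -0.1044, 0.1158]
tool_rot: [-179.6, 24.7, 68.4]
force: [-0.4, -1.5, -0.1]
[ 514.1 -144.6   42.5   24.2  -24.  1432.    79.3]
rows 2.5
 t [-1.6  2.  88.3] w [ 0.6 -0.3  1.8]
```

```bash
python3 -m creep '[{"wx":0.5,"wy":-0.3,"wz":1.5,"tx":-1.6,"ty":2,"tz":20,"gripper":0.4},{"wx":0.5,"wy":-0.3,"wz":1.5,"tx":-1.6,"ty":2,"tz":45,"gripper":0.4},{"wx":0.5,"wy":-0.3,"wz":1.5,"tx":-1.6,"ty":2,"tz":70,"gripper":0.4},{"wx":0.5,"wy":-0.3,"wz":1.5,"tx":-1.6,"ty":2,"tz":87,"gripper":0.4},{"wx":0.5,"wy":-0.3,"wz":1.5,"tx":-1.6,"ty":2,"tz":87,"gripper":0.4}]' | sed -n 2,4p
python3 -m creep '[{"wx":0,"wy":0,"wz":0,"tx":0,"ty":0,"tz":0,"gripper":0.1},{"wx":0,"wy":0,"wz":0,"tx":0,"ty":0,"tz":0,"gripper":-1},{"wx":0,"wy":0,"wz":0,"tx":0,"ty":0,"tz":0,"gripper":-1},{"wx":0,"wy":0,"wz":0,"tx":0,"ty":0,"tz":0,"gripper":-1},{"wx":0,"wy":0,"wz":0,"tx":0,"ty":0,"tz":0,"gripper":-1}]' 30
```

```text
tool_pos: [0.5113, -0.1486, 0.0386]
tool_rot: [-179.9, 25.1, 65.8]
force: [-0.5, -0.5, -0.9]
time_s: 45.03
tool_pos: [0.5166, -0.1442, 0.0417]
tool_rot: [179.7, 24.9, 66.0]
force: [-0.2, 1.6, 5.4]
grip_width: 0.0422
grasp_force: 30.0
```

```bash
python3 -m creep '[{"wx":0,"wy":0,"wz":0,"tx":-12,"ty":0,"tz":-27,"gripper":-1},{"wx":0,"wy":0,"wz":0,"tx":-25,"ty":0,"tz":-54,"gripper":-1},{"wx":0,"wy":0,"wz":0,"tx":-43,"ty":0,"tz":-45,"gripper":-1},{"wx":0,"wy":0,"wz":0,"tx":-61,"ty":0,"tz":-37,"gripper":-1},{"wx":0,"wy":0,"wz":0,"tx":-61,"ty":0,"tz":-37,"gripper":-1}]' | sed -n 2,6p
python3 -m creep '[{"wx":0,"wy":6,"wz":0,"tx":0,"ty":0,"tz":0,"gripper":-1},{"wx":0,"wy":12,"wz":0,"tx":0,"ty":0,"tz":0,"gripper":-1},{"wx":0,"wy":18,"wz":0,"tx":0,"ty":0,"tz":0,"gripper":-1},{"wx":0,"wy":25,"wz":0,"tx":0,"ty":0,"tz":0,"gripper":-1}]' | sed -n 5,6p
python3 -m creep '[{"wx":0,"wy":6,"wz":0,"tx":0,"ty":0,"tz":0,"gripper":-1},{"wx":0,"wy":12,"wz":0,"tx":0,"ty":0,"tz":0,"gripper":-1},{"wx":0,"wy":18,"wz":0,"tx":0,"ty":0,"tz":0,"gripper":-1},{"wx":0,"wy":25,"wz":0,"tx":0,"ty":0,"tz":0,"gripper":-1}]' | sed -n 5,6p
python3 -m creep '[{"wx":0,"wy":6,"wz":0,"tx":0,"ty":0,"tz":0,"gripper":-1},{"wx":0,"wy":12,"wz":0,"tx":0,"ty":0,"tz":0,"gripper":-1},{"wx":0,"wy":18,"wz":0,"tx":0,"ty":0,"tz":0,"gripper":-1},{"wx":0,"wy":25,"wz":0,"tx":0,"ty":0,"tz":0,"gripper":-1},{"wx":0,"wy":25,"wz":0,"tx":0,"ty":0,"tz":0,"gripper":-1}]' | sed -n 2,6p
python3 -m creep '[{"wx":0,"wy":0,"wz":0,"tx":-18,"ty":0,"tz":15,"gripper":-1},{"wx":0,"wy":0,"wz":0,"tx":-34,"ty":0,"tz":28,"gripper":-1},{"wx":0,"wy":0,"wz":0,"tx":-44,"ty":0,"tz":37,"gripper":-1},{"wx":0,"wy":0,"wz":0,"tx":-51,"ty":0,"tz":43,"gripper":-1},{"wx":0,"wy":0,"wz":0,"tx":-51,"ty":0,"tz":43,"gripper":-1}]' | sed -n 2,6p
python3 -c "
from h import *
p,R=pose(); print(R.T@[0,0,.0223-p[2]],p)"
```

```text
tool_pos: [0.4973, -0.1852, 0.1007]
tool_rot: [179.7, 25.1, 65.7]
force: [-0.1, -1.5, -0.3]
grip_width: 0.0416
grasp_force: 30.0
grip_width: 0.0417
grasp_force: 30.0
grip_width: 0.0419
grasp_force: 30.0
tool_pos: [0.4956, -0.1841, 0.094]
tool_rot: [-179.4, -50.1, 65.3]
force: [-0.0, 0.6, -2.0]
grip_width: 0.0417
grasp_force: 30.0
tool_pos: [0.4991, -0.1793, 0.0317]
tool_rot: [179.9, -50.0, 66.3]
force: [0.0, -0.1, -1.4]
grip_width: 0.0416
grasp_force: 30.0
[-7.20334624e-03 -7.33369354e-06  6.04006245e-03] [ 0.49912216 -0.17932637  0.03170056]
```

```bash
python3 -m creep '[{"wx":0,"wy":0,"wz":0,"tx":-3,"ty":0,"tz":2,"gripper":-1},{"wx":0,"wy":0,"wz":0,"tx":-6,"ty":0,"tz":4.5,"gripper":-1},{"wx":0,"wy":0,"wz":0,"tx":-7.2,"ty":0,"tz":6,"gripper":-1},{"wx":0,"wy":0,"wz":0,"tx":-7.2,"ty":0,"tz":6,"gripper":-1}]' | sed -n 2,6p
python3 -m creep '[{"wx":0,"wy":0,"wz":0,"tx":0,"ty":0,"tz":0,"gripper":0.1},{"wx":0,"wy":0,"wz":0,"tx":0,"ty":0,"tz":0,"gripper":0.3},{"wx":0,"wy":0,"wz":0,"tx":0,"ty":0,"tz":0,"gripper":0.4},{"wx":0,"wy":0,"wz":0,"tx":0,"ty":0,"tz":0,"gripper":0.4},{"wx":0,"wy":0,"wz":0,"tx":0,"ty":0,"tz":0,"gripper":0.4}]' | sed -n 2,6p
python3 -m creep '[{"wx":0,"wy":0,"wz":0,"tx":0,"ty":0,"tz":-30,"gripper":0.4},{"wx":0,"wy":0,"wz":0,"tx":0,"ty":0,"tz":-65,"gripper":0.4},{"wx":0,"wy":0,"wz":0,"tx":0,"ty":0,"tz":-105,"gripper":0.4},{"wx":0,"wy":0,"wz":0,"tx":30,"ty":0,"tz":-130,"gripper":0.4},{"wx":0,"wy":0,"wz":0,"tx":60,"ty":0,"tz":-140,"gripper":0.4}]' | sed -n 2,4p
python3 -m creep '[{"wx":0,"wy":-7,"wz":0,"tx":10,"ty":0,"tz":0,"gripper":0.4},{"wx":0,"wy":-14,"wz":0,"tx":20,"ty":0,"tz":0,"gripper":0.4},{"wx":0,"wy":-21,"wz":0,"tx":30,"ty":0,"tz":0,"gripper":0.4},{"wx":0,"wy":-28,"wz":0,"tx":40,"ty":0,"tz":0,"gripper":0.4},{"wx":0,"wy":-35,"wz":0,"tx":50,"ty":0,"tz":0,"gripper":0.4}]' | sed -n 2,6p
python3 -c "
from h import *
im,d,W=cam('wrist')
r=rect(W,(.505,-.175),.015,.03,.06); print(r)
m=(np.hypot(W[...,0]-r[0]/1e3,W[...,1]-r[1]/1e3)<.015)&(W[...,2]>.015); print(im[m].mean(0))
calls((r[0]/1e3,r[1]/1e3,.10),(180,0,r[4]))"
```

```text
tool_pos: [0.5001, -0.1811, 0.0246]
tool_rot: [179.6, -50.1, 66.4]
force: [-0.4, -0.3, 2.0]
grip_width: 0.042
grasp_force: 30.0
tool_pos: [0.4995, -0.1807, 0.0235]
tool_rot: [179.7, -50.1, 66.3]
force: [-0.6, 1.2, -0.2]
grip_width: 0.0595
grasp_force: 0.0
tool_pos: [0.4698, -0.2484, 0.1609]
tool_rot: [179.7, -49.9, 65.9]
force: [0.4, 0.8, 0.3]
tool_pos: [0.4845, -0.2149, 0.1998]
tool_rot: [179.6, -14.8, 66.1]
force: [-0.1, 0.7, -0.3]
grip_width: 0.0611
grasp_force: 0.0
[ 499.8 -183.5   78.9   42.2   66.  2390.    23.9]
[154.35176227 154.14029026 150.42156185]
rows 3.0
 t [ -0.7  -1.1 106.4] w [  0.6 -14.7   0.8]
```

```bash
python3 -m creep '[{"wx":0.5,"wy":-7,"wz":0.5,"tx":0,"ty":0,"tz":35,"gripper":0.4},{"wx":0.5,"wy":-14.7,"wz":0.5,"tx":0,"ty":0,"tz":70,"gripper":0.4},{"wx":0.5,"wy":-14.7,"wz":0.5,"tx":0,"ty":0,"tz":103,"gripper":0.4},{"wx":0.5,"wy":-14.7,"wz":0.5,"tx":0,"ty":0,"tz":106,"gripper":0.4},{"wx":0.5,"wy":-14.7,"wz":0.5,"tx":0,"ty":0,"tz":106,"gripper":0.4}]' | sed -n 2,4p
python3 -c "
from h import *
im,d,W=cam('wrist'); r=rect(W,(.4998,-.1835),.015,.03,.06); print(r)
calls((r[0]/1e3,r[1]/1e3,.0085),(180,0,r[4]))"
```

```text
tool_pos: [0.4939, -0.1875, 0.0933]
tool_rot: [-179.3, -0.3, 65.8]
force: [-0.2, -0.1, 0.5]
[ 499.8 -183.4   79.4   42.7   66.1 4773.    23.9]
rows 2.4
 t [ 7.2  2.5 86.8] w [-0.5 -0.3 -0.4]
```

```bash
python3 -m creep '[{"wx":-0.5,"wy":-0.3,"wz":-0.3,"tx":7,"ty":2.5,"tz":30,"gripper":0.4},{"wx":-0.5,"wy":-0.3,"wz":-0.3,"tx":7,"ty":2.5,"tz":60,"gripper":0.4},{"wx":-0.5,"wy":-0.3,"wz":-0.3,"tx":7,"ty":2.5,"tz":86,"gripper":0.4},{"wx":-0.5,"wy":-0.3,"wz":-0.3,"tx":7,"ty":2.5,"tz":86,"gripper":0.4},{"wx":-0.5,"wy":-0.3,"wz":-0.3,"tx":7,"ty":2.5,"tz":86,"gripper":-0.5}]' 25 | sed -n 2,4p
python3 -m creep '[{"wx":0,"wy":0,"wz":0,"tx":0,"ty":0,"tz":0,"gripper":-1},{"wx":0,"wy":0,"wz":0,"tx":0,"ty":0,"tz":0,"gripper":-1},{"wx":0,"wy":0,"wz":0,"tx":0,"ty":0,"tz":0,"gripper":-1},{"wx":0,"wy":0,"wz":0,"tx":0,"ty":0,"tz":0,"gripper":-1}]' 25
python3 -m creep '[{"wx":0,"wy":0,"wz":0,"tx":0,"ty":0,"tz":-25,"gripper":-1},{"wx":0,"wy":0,"wz":0,"tx":0,"ty":0,"tz":-60,"gripper":-1},{"wx":0,"wy":0,"wz":0,"tx":0,"ty":0,"tz":-95,"gripper":-1},{"wx":0,"wy":0,"wz":0,"tx":0,"ty":0,"tz":-130,"gripper":-1},{"wx":0,"wy":0,"wz":0,"tx":0,"ty":0,"tz":-130,"gripper":-1}]' 25
python3 -c "
from h import *
s=calls((.5183,.1766,.11),(180,0,2.65))"
```

```text
tool_pos: [0.5001, -0.1852, 0.0103]
tool_rot: [179.9, -0.0, 65.8]
force: [0.5, -0.1, 0.7]
time_s: 49.8
tool_pos: [0.5019, -0.184, 0.0116]
tool_rot: [179.7, -0.1, 66.0]
force: [-1.3, 0.4, 7.4]
grip_width: 0.0416
grasp_force: 25.0
time_s: 50.22
tool_pos: [0.5049, -0.1846, 0.1477]
tool_rot: [179.1, -0.2, 66.0]
force: [1.5, -0.1, -0.9]
grip_width: 0.0418
grasp_force: 25.0
rows 10.1
 t [111.7 -45.1  12.3] w [ 0.2 -0.2 21.1]
 t [ 88.  -82.3  12.1] w [ 0.2 -0.2 21.1]
 t [  52.6 -108.4   12.2] w [ 0.2 -0.2 21.1]
```

```bash
python3 -m creep '[{"wx":0,"wy":0,"wz":5,"tx":22,"ty":-9,"tz":0,"gripper":-1},{"wx":0,"wy":0,"wz":10,"tx":44,"ty":-18,"tz":0,"gripper":-1},{"wx":0,"wy":0,"wz":15,"tx":66,"ty":-27,"tz":0,"gripper":-1},{"wx":0,"wy":0,"wz":20,"tx":88,"ty":-36,"tz":0,"gripper":-1},{"wx":0.2,"wy":-0.2,"wz":21.1,"tx":112,"ty":-45,"tz":0,"gripper":-1}]' 25 | sed -n 2,3p
python3 -m creep '[{"wx":0,"wy":0,"wz":5,"tx":18,"ty":-16,"tz":0,"gripper":-1},{"wx":0,"wy":0,"wz":10,"tx":35,"ty":-33,"tz":0,"gripper":-1},{"wx":0,"wy":0,"wz":15,"tx":53,"ty":-50,"tz":0,"gripper":-1},{"wx":0,"wy":0,"wz":20,"tx":70,"ty":-66,"tz":0,"gripper":-1},{"wx":0.2,"wy":-0.2,"wz":21.1,"tx":88,"ty":-82,"tz":0,"gripper":-1}]' 25 | sed -n 2,3p
python3 -m creep '[{"wx":0,"wy":0,"wz":5,"tx":10,"ty":-22,"tz":0,"gripper":-1},{"wx":0,"wy":0,"wz":10,"tx":20,"ty":-44,"tz":8,"gripper":-1},{"wx":0,"wy":0,"wz":15,"tx":30,"ty":-66,"tz":16,"gripper":-1},{"wx":0,"wy":0,"wz":20,"tx":42,"ty":-87,"tz":26,"gripper":-1},{"wx":0.2,"wy":-0.2,"wz":21.1,"tx":53,"ty":-108,"tz":37,"gripper":-1}]' 25 | sed -n 2,3p
python3 -m creep '[{"wx":0,"wy":0,"wz":0,"tx":0,"ty":0,"tz":0,"gripper":-1},{"wx":0,"wy":0,"wz":0,"tx":0,"ty":0,"tz":0,"gripper":-1},{"wx":0,"wy":0,"wz":0,"tx":0,"ty":0,"tz":0,"gripper":-1}]' 25
python3 -c "
from h import *
s=calls((.5173,.1766,.046),(180,0,2.65))"
```

```text
tool_pos: [0.5044, -0.0618, 0.14]
tool_rot: [-180.0, 0.1, 44.6]
tool_pos: [0.5089, 0.059, 0.1398]
tool_rot: [-179.8, 0.3, 23.6]
tool_pos: [0.5141, 0.1797, 0.1028]
tool_rot: [-179.8, 0.5, 2.5]
time_s: 51.72
tool_pos: [0.514, 0.1772, 0.1026]
tool_rot: [-179.9, 0.6, 2.7]
force: [0.3, -1.7, -0.2]
grip_width: 0.0418
grasp_force: 25.0
rows 1.6
 t [ 3.9  0.9 56.5] w [-0.1  0.6  0. ]
```

```bash
python3 -m creep '[{"wx":-0.1,"wy":0.6,"wz":0,"tx":3.9,"ty":0.9,"tz":20,"gripper":-1},{"wx":-0.1,"wy":0.6,"wz":0,"tx":3.9,"ty":0.9,"tz":40,"gripper":-1},{"wx":-0.1,"wy":0.6,"wz":0,"tx":3.9,"ty":0.9,"tz":55,"gripper":-1},{"wx":-0.1,"wy":0.6,"wz":0,"tx":3.9,"ty":0.9,"tz":56,"gripper":-1},{"wx":-0.1,"wy":0.6,"wz":0,"tx":3.9,"ty":0.9,"tz":56,"gripper":-1}]' 25 | sed -n 2,4p
python3 -m creep '[{"wx":0,"wy":0,"wz":0,"tx":0,"ty":0,"tz":0,"gripper":-1},{"wx":0,"wy":0,"wz":0,"tx":0,"ty":0,"tz":0,"gripper":-1}]' 25
python3 -c "
from h import *
s=calls((.5173,.1766,.0316),(180,0,2.65))"
```

```text
tool_pos: [0.5169, 0.1758, 0.0462]
tool_rot: [-180.0, 0.1, 2.6]
force: [0.4, 0.7, -0.6]
time_s: 52.3
tool_pos: [0.5183, 0.1774, 0.0479]
tool_rot: [-179.9, -0.1, 2.7]
force: [-0.3, -0.2, -0.4]
grip_width: 0.0416
grasp_force: 25.0
rows 0.5
 t [-1.1  0.8 16.3] w [-0.1 -0.1  0. ]
```

```bash
python3 -m creep '[{"wx":0,"wy":0,"wz":0,"tx":-0.8,"ty":0.7,"tz":4,"gripper":-1},{"wx":0,"wy":0,"wz":0,"tx":-0.8,"ty":0.7,"tz":8,"gripper":-1},{"wx":0,"wy":0,"wz":0,"tx":-0.8,"ty":0.7,"tz":12,"gripper":-1},{"wx":0,"wy":0,"wz":0,"tx":-0.8,"ty":0.7,"tz":15.3,"gripper":-1},{"wx":0,"wy":0,"wz":0,"tx":-0.8,"ty":0.7,"tz":15.3,"gripper":-1}]' 25
python3 -m creep '[{"wx":0,"wy":0,"wz":0,"tx":0,"ty":0,"tz":0,"gripper":-1},{"wx":0,"wy":0,"wz":0,"tx":0,"ty":0,"tz":0,"gripper":-1}]' 25
```

```text
time_s: 52.72
tool_pos: [0.5172, 0.1769, 0.0315]
tool_rot: [-179.9, -0.1, 2.7]
force: [-0.1, -1.2, 3.7]
grip_width: 0.0414
grasp_force: 25.0
time_s: 52.88
tool_pos: [0.5172, 0.1769, 0.0315]
tool_rot: [-179.9, -0.1, 2.7]
force: [0.4, -0.6, 4.0]
grip_width: 0.0415
grasp_force: 25.0
```

```bash
python3 -m creep '[{"wx":0,"wy":0,"wz":0,"tx":0,"ty":0,"tz":0,"gripper":0.2},{"wx":0,"wy":0,"wz":0,"tx":0,"ty":0,"tz":0,"gripper":0.2},{"wx":0,"wy":0,"wz":0,"tx":0,"ty":0,"tz":0,"gripper":0.2},{"wx":0,"wy":0,"wz":0,"tx":0,"ty":0,"tz":-25,"gripper":0.2},{"wx":0,"wy":0,"wz":0,"tx":0,"ty":0,"tz":-60,"gripper":0.2}]' 25 | tail -2
python3 -m creep '[{"wx":0,"wy":0,"wz":0,"tx":-5,"ty":20,"tz":-35,"gripper":0.2},{"wx":0,"wy":0,"wz":0,"tx":-15,"ty":40,"tz":-70,"gripper":0.2},{"wx":0,"wy":0,"wz":0,"tx":-25,"ty":65,"tz":-100,"gripper":0.2},{"wx":0,"wy":0,"wz":0,"tx":-40,"ty":90,"tz":-130,"gripper":0.2},{"wx":0,"wy":0,"wz":0,"tx":-50,"ty":105,"tz":-160,"gripper":0.2}]'
python3 - <<'E'
from h import *
print(get_obs()["qpos"].round(1)); im,d,W=cam("wrist","pics/w8.png")
for c in [(.5267,-.0333),(.5235,.0367),(.5203,.1066),(.517,.1766)]:
    print(rect(W,c,.037,.051,.05,abs(W[...,1]-c[1])<.033))
for r in nets.place_of("pull","wrist")[:2]+nets.place_of("cart_a","wrist"): print(np.round(r["point"],3),round(r["confidence"],2))
calls((.4215,.0672,.10),(180,0,2.65))
E
```

```text
grip_width: 0.0517
grasp_force: 0.0
time_s: 53.72
tool_pos: [0.4699, 0.0662, 0.2518]
tool_rot: [-180.0, 0.1, 2.5]
force: [0.6, 0.8, -0.4]
grip_width: 0.0524
grasp_force: 0.0
[-15.4  -3.8   4.  104.5   0.2  79.4 -98.9]
[ 5.291e+02 -3.330e+01  7.910e+01  4.340e+01  2.200e+00  2.336e+03
  4.380e+01]
[ 525.9   36.2   79.3   42.4    3.  2322.    43.9]
[ 521.5  105.9   79.3   42.4    2.7 2303.    43.9]
[ 517.8  175.6   78.    43.2    2.7 2305.    43.9]
[0.429 0.07  0.055] 0.97
[0.51  0.179 0.034] 0.93
[0.529 0.035 0.034] 0.91
[0.521 0.113 0.033] 0.78
[ 0.527 -0.034  0.032] 0.66
rows 4.5
 t [-51.5  -0.9 153.2] w [-0.1 -0.2 -0.1]
```

View pics/w8.png

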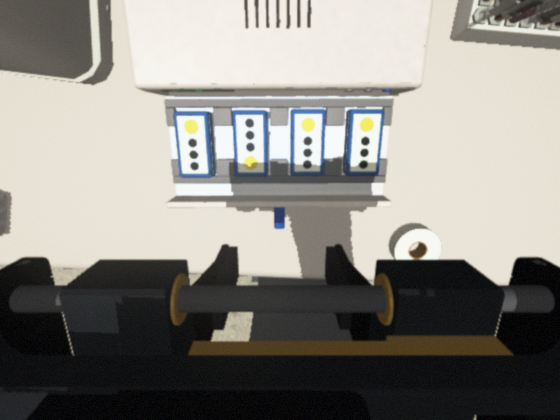

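All four cartridges sit flat, label up, in their pockets (pixel row about 143). The fin is at (279,217). I'll grip it and slide the tray home.

```bash
python3 -m creep '[{"wx":0,"wy":0,"wz":0,"tx":-44,"ty":-1,"tz":30,"gripper":0.2},{"wx":0,"wy":0,"wz":0,"tx":-45,"ty":-1,"tz":65,"gripper":0.2},{"wx":0,"wy":0,"wz":0,"tx":-45,"ty":-1,"tz":100,"gripper":0.2},{"wx":0,"wy":0,"wz":0,"tx":-45,"ty":-1,"tz":135,"gripper":0.2},{"wx":0,"wy":0,"wz":0,"tx":-45,"ty":-1,"tz":153,"gripper":0.2}]' 20 | sed -n 2,4p
python3 -m creep '[{"wx":0,"wy":0,"wz":0,"tx":0,"ty":0,"tz":0,"gripper":0.2},{"wx":0,"wy":0,"wz":0,"tx":0,"ty":0,"tz":0,"gripper":0.2},{"wx":0,"wy":0,"wz":0,"tx":0,"ty":0,"tz":0,"gripper":0.2}]' 20
python3 - <<'E'
from h import *
calls((.4250,.0678,.0335),(180,0,2.65))
E
```

```text
tool_pos: [0.422, 0.0684, 0.0923]
tool_rot: [-180.0, 0.5, 2.8]
force: [-0.8, 0.6, -0.6]
time_s: 54.53
tool_pos: [0.4269, 0.0689, 0.0985]
tool_rot: [-179.9, 0.0, 2.7]
force: [0.1, 0.5, -0.2]
grip_width: 0.0524
grasp_force: 0.0
rows 1.8
 t [-1.9  1.1 65. ] w [-0.1  0.   0.1]
```

```bash
python3 -m creep '[{"wx":0,"wy":0,"wz":0,"tx":-1.5,"ty":1,"tz":30,"gripper":0.2},{"wx":0,"wy":0,"wz":0,"tx":-1.5,"ty":1,"tz":64,"gripper":0.2},{"wx":0,"wy":0,"wz":0,"tx":-1.5,"ty":1,"tz":64,"gripper":0.2},{"wx":0,"wy":0,"wz":0,"tx":-1.5,"ty":1,"tz":64,"gripper":-0.5},{"wx":0,"wy":0,"wz":0,"tx":-1.5,"ty":1,"tz":64,"gripper":-1}]' 15
python3 -m creep '[{"wx":0,"wy":0,"wz":0,"tx":0,"ty":0,"tz":0,"gripper":-1},{"wx":0,"wy":0,"wz":0,"tx":0,"ty":0,"tz":0,"gripper":-1},{"wx":0,"wy":0,"wz":0,"tx":0,"ty":0,"tz":0,"gripper":-1},{"wx":0,"wy":0,"wz":0,"tx":0,"ty":0,"tz":0,"gripper":-1},{"wx":0,"wy":0,"wz":0,"tx":0,"ty":0,"tz":0,"gripper":-1}]' 15
```

```text
time_s: 54.95
tool_pos: [0.4265, 0.0678, 0.0359]
tool_rot: [-179.9, -0.1, 2.7]
force: [0.4, 0.8, 0.3]
grip_width: 0.0456
grasp_force: 0.0
time_s: 55.37
tool_pos: [0.4251, 0.0675, 0.0344]
tool_rot: [-179.9, -0.0, 2.7]
force: [-0.8, 3.5, 2.5]
grip_width: 0.0139
grasp_force: 15.0
```

Gripped. Now slide in slowly, checking before the last stretch.

```bash
python3 -m creep '[{"wx":0,"wy":0,"wz":0,"tx":4,"ty":0,"tz":0,"gripper":-1},{"wx":0,"wy":0,"wz":0,"tx":12,"ty":0,"tz":0,"gripper":-1},{"wx":0,"wy":0,"wz":0,"tx":22,"ty":0,"tz":0,"gripper":-1},{"wx":0,"wy":0,"wz":0,"tx":32,"ty":0,"tz":0,"gripper":-1},{"wx":0,"wy":0,"wz":0,"tx":42,"ty":0,"tz":0,"gripper":-1}]' 20 | sed -n 2,6p
python3 -m creep '[{"wx":0,"wy":0,"wz":0,"tx":10,"ty":0,"tz":0,"gripper":-1},{"wx":0,"wy":0,"wz":0,"tx":20,"ty":0,"tz":0,"gripper":-1},{"wx":0,"wy":0,"wz":0,"tx":30,"ty":0,"tz":0,"gripper":-1},{"wx":0,"wy":0,"wz":0,"tx":40,"ty":0,"tz":0,"gripper":-1},{"wx":0,"wy":0,"wz":0,"tx":50,"ty":0,"tz":0,"gripper":-1}]' 20 | sed -n 2,6p
python3 -m creep '[{"wx":0,"wy":0,"wz":0,"tx":8,"ty":0,"tz":0,"gripper":-1},{"wx":0,"wy":0,"wz":0,"tx":15,"ty":0,"tz":0,"gripper":-1},{"wx":0,"wy":0,"wz":0,"tx":20,"ty":0,"tz":0,"gripper":-1},{"wx":0,"wy":0,"wz":0,"tx":24,"ty":0,"tz":0,"gripper":-1},{"wx":0,"wy":0,"wz":0,"tx":28,"ty":0,"tz":0,"gripper":-1}]' 20
```

```text
tool_pos: [0.4675, 0.0696, 0.0344]
tool_rot: [-179.9, 0.0, 2.7]
force: [-2.9, 0.2, 5.7]
grip_width: 0.0135
grasp_force: 20.0
tool_pos: [0.5176, 0.072, 0.0344]
tool_rot: [-179.9, 0.0, 2.7]
force: [-2.1, 0.3, 5.7]
grip_width: 0.0142
grasp_force: 20.0
time_s: 56.62
tool_pos: [0.5456, 0.0733, 0.0344]
tool_rot: [-179.9, 0.0, 2.7]
force: [-0.8, 0.7, 6.2]
grip_width: 0.0137
grasp_force: 20.0
```

```bash
python3 -m creep '[{"wx":0,"wy":0,"wz":0,"tx":3,"ty":0,"tz":0,"gripper":-1},{"wx":0,"wy":0,"wz":0,"tx":6,"ty":0,"tz":0,"gripper":-1},{"wx":0,"wy":0,"wz":0,"tx":8,"ty":0,"tz":0,"gripper":-1},{"wx":0,"wy":0,"wz":0,"tx":10,"ty":0,"tz":0,"gripper":-1},{"wx":0,"wy":0,"wz":0,"tx":11,"ty":0,"tz":0,"gripper":-1}]' 20
python3 -m creep '[{"wx":0,"wy":0,"wz":0,"tx":0,"ty":0,"tz":0,"gripper":-1},{"wx":0,"wy":0,"wz":0,"tx":0,"ty":0,"tz":0,"gripper":-1},{"wx":0,"wy":0,"wz":0,"tx":0,"ty":0,"tz":0,"gripper":-1}]' 20
```

```text
time_s: 57.03
tool_pos: [0.5532, 0.0737, 0.0344]
tool_rot: [-179.9, 0.4, 2.7]
force: [-11.4, -0.8, 16.3]
grip_width: 0.0136
grasp_force: 20.0
time_s: 57.28
tool_pos: [0.5532, 0.0736, 0.0344]
tool_rot: [-179.9, 0.4, 2.7]
force: [-9.3, -0.4, 13.5]
grip_width: 0.014
grasp_force: 20.0
```

```bash
python3 -m creep '[{"wx":0,"wy":0,"wz":0,"tx":1,"ty":0,"tz":0,"gripper":-1},{"wx":0,"wy":0,"wz":0,"tx":2,"ty":0,"tz":0,"gripper":-1},{"wx":0,"wy":0,"wz":0,"tx":2,"ty":0,"tz":0,"gripper":-1}]' 20
python3 -m creep '[{"wx":0,"wy":0,"wz":0,"tx":0,"ty":0,"tz":0,"gripper":0.2},{"wx":0,"wy":0,"wz":0,"tx":0,"ty":0,"tz":0,"gripper":0.2},{"wx":0,"wy":0,"wz":0,"tx":0,"ty":0,"tz":0,"gripper":0.2},{"wx":0,"wy":0,"wz":0,"tx":0,"ty":0,"tz":-25,"gripper":0.2},{"wx":0,"wy":0,"wz":0,"tx":0,"ty":0,"tz":-60,"gripper":0.2}]' | sed -n 2,4p
python3 -m creep '[{"wx":0,"wy":0,"wz":0,"tx":-20,"ty":0,"tz":-40,"gripper":0.2},{"wx":0,"wy":0,"wz":0,"tx":-40,"ty":0,"tz":-75,"gripper":0.2},{"wx":0,"wy":0,"wz":0,"tx":-60,"ty":0,"tz":-110,"gripper":0.2},{"wx":0,"wy":0,"wz":0,"tx":-75,"ty":0,"tz":-145,"gripper":0.2},{"wx":0,"wy":0,"wz":0,"tx":-75,"ty":0,"tz":-145,"gripper":0.2}]' | sed -n 2,4p
python3 - <<'E'
from h import *
im,d,W=cam("wrist","pics/w9.png")
m=blue(im)&(W[...,2]>.045)&(W[...,2]<.058)&(abs(W[...,1]-.073)<.009)&(abs(W[...,0]-.555)<.035)
print(m.sum(),W[m].mean(0),np.percentile(W[m][:,0],[2,98]))
for c in("wrist","scene"):
    if c=="scene": cam(c)
    for q in("pull","cart_a","timer","wash_bottle","tape","labels","marker"): print(c,q,[np.round(r["point"],3) for r in nets.place_of(q,c)[:2]])
E
```

```text
time_s: 57.53
tool_pos: [0.5533, 0.0737, 0.0343]
tool_rot: [-179.9, 0.6, 2.7]
force: [-15.1, -0.6, 17.3]
grip_width: 0.0138
grasp_force: 20.0
tool_pos: [0.5549, 0.0728, 0.0906]
tool_rot: [180.0, 0.5, 2.7]
force: [1.3, 0.8, -0.6]
tool_pos: [0.4849, 0.0703, 0.2467]
tool_rot: [-179.8, -0.6, 2.7]
force: [1.8, 0.0, 0.5]
274 [0.56008035 0.07300362 0.0525993 ] [0.546633   0.57338489]
wrist pull [array([0.562, 0.074, 0.056])]
wrist cart_a []
wrist timer []
wrist wash_bottle []
wrist tape []
wrist labels [array([ 0.387, -0.132, -0.004])]
wrist marker []
scene pull [array([0.554, 0.074, 0.051])]
scene cart_a []
scene timer [array([0.653, 0.111, 0.02 ])]
scene wash_bottle [array([0.558, 0.073, 0.05 ])]
scene tape [array([ 0.569, -0.535, -0.001])]
scene labels [array([ 0.385, -0.132, -0.004])]
scene marker [array([ 0.39 , -0.537, -0.   ])]
```

View pics/w9.png

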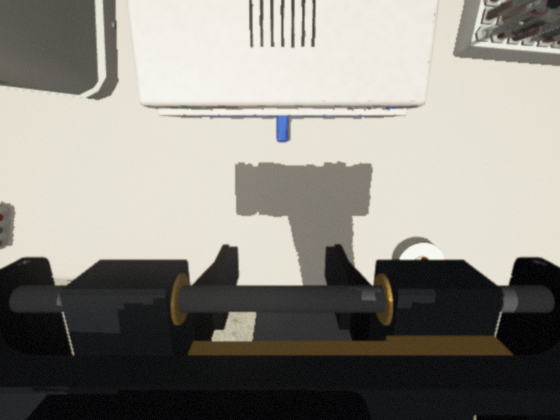

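```bash
python3 - <<'E'
from h import *
im,d,W=cam("scene"); a=cv2.imread("pics/scene0.png")[:,:,::-1]; w2,d2,_=cam("wrist")
for x in(a,im):
    s=x[185:215,245:280].astype(float); bl=np.clip(s[...,2]-s[...,0]-25,0,None); v,u=np.mgrid[185:215,245:280]
    print((bl>0).sum(),(u*bl).sum()/bl.sum(),(v*bl).sum()/bl.sum())
ci=optics.camera_info("scene"); f=210/np.tan(np.radians(ci["fovy"])/2)
for x in(.556,.566):
    X=np.array(ci["R"])@[x,.073,.04]+ci["t"]; print(X[:2]/X[2]*f+[ci["cx"],ci["cy"]])
g=[cv2.cvtColor(np.ascontiguousarray(x[150:220,220:325]),cv2.COLOR_RGB2GRAY).astype(np.float32) for x in(a,im)]
print(cv2.phaseCorrelate(*g), abs(g[0]-g[1]).mean())
E
```

```text
55 259.6700782661048 198.39193257074052
81 259.6033243486074 198.66621743036836
[260.3207856  200.84829028]
[261.83283155 198.98072588]
((-0.08468260079771994, 0.10211462221395351), 0.544736652953144) 27.010612
```

```bash
python3 -c "
from cell import env
print(env.sign_off())"
```

```text
the job is handed in; nothing more can be done
None
```

I handed the job in after 57 s on the robot's clock; the judge's result was not returned. All three bench cartridges, two of them turned over, measured flat, label up and within about 3 mm of their pocket centres, and the already loaded one was left in place. The tray was slid slowly to its stop, about 1–2 mm from its starting shut position, and the bystanders I could still see (tape, labels, marker) had not moved; the timer and wash bottle did not show reliably in the last check.

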